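Scoop large pills into a dispensing jar and stopper it

TASK

With the scoop, transfer at least three of the four large pills from the grey bin into the amber jar, never touching the pills with the gripper and leaving none anywhere but in the jar or the bin. Stand the scoop back on its green mat and close the jar with its stopper, lowered in gently (not dropped) until its flange sits flat on the rim. Keep the jar standing about where it is, and do not disturb the other bottles and vials.

Things in the scene. Friction and masses are not known exactly. Their poses are not given: they have to be found in the camera images.
- bin: Fixed grey open bin. Origin on the counter, x along the bin. Inside 86 mm wide, walls 4 mm. Flat floor, 4 mm above the counter, from x = -35 to +75 mm. Far end (+x): a 45 degree ramp from the floor at x = +75 to 44 mm height at x = +115. Near end: a gentle 20 degree slope from the floor at x = -35 up to the near wall at x = -110. Side and near wall tops 44 mm above the counter.
- pill0: Large brown ball-shaped pill in a hard wax shell with a gold seam, 24 mm across, 12 g; one of four alike, at first in the far part of the bin. Origin at its centre.
- pill1: Large brown ball-shaped pill in a hard wax shell with a gold seam, 24 mm across, 12 g; one of four alike, at first in the far part of the bin. Origin at its centre.
- pill2: Large brown ball-shaped pill in a hard wax shell with a gold seam, 24 mm across, 12 g; one of four alike, at first in the far part of the bin. Origin at its centre.
- pill3: Large brown ball-shaped pill in a hard wax shell with a gold seam, 24 mm across, 12 g; one of four alike, at first in the far part of the bin. Origin at its centre.
- scoop: Loose steel scoop, 140 g, standing on its pan. Origin: centre of the pan's underside. Pan 66 mm long (x), floor 2 mm, open at +x (the lip), flaring from 64 mm wide at the back to 78 at the lip; sides 28 mm high at the back, 10 in front. Blue handle leans back to -x, 25 degrees from the pan's z axis, centre line from (-40, 0, 36) to (-80, 0, 122) mm; 16 mm wide along y, 26 mm deep.
- scoop_grip (a point): Good place to grip the scoop: on the handle's centre line, (-66, 0, 90) mm from the scoop's origin, 35 mm short of the handle's end; same axes as the scoop. Grip across the 16 mm width (y).
- scoop_lip (a point): Middle of the pan's open front edge, at its underside, (33, 0, 0) mm from the scoop's origin.
- mat: Fixed green mat, 150 mm (x) by 120 mm (y), 3 mm thick: the scoop's place. Origin: centre of its underside.
- jar: Loose amber glass jar, open at the top, standing on the counter, 500 g. Straight sides, outside diameter 100 mm, wall 4 mm, mouth 92 mm across, 100 mm tall, inner floor at 6 mm. Origin: centre of its underside.
- jar_mouth (a point): Centre of the jar's mouth, level with the rim, 100 mm above its underside.
- coaster: Fixed round blue pad, 120 mm across, 3 mm thick, on which the stopper stands at first. Origin: centre of its underside.
- stopper: Loose stopper, 120 g, upright on the blue pad. Origin: centre of the plug's underside. Dark tapered plug 26 mm deep, 80 mm across at the bottom, 88 at the top; then a white flange 106 mm across, 6 mm thick, to rest on the jar's rim; then a white round grip 28 mm across, 32 to 72 mm above the origin. Home in the jar, its origin is 74 mm above the jar's.
- stopper_knob (a point): On the stopper's axis at the height to grip the white grip, 56 mm above the stopper's origin.
- vial_a: Bystander, a small glass vial with a blue cap, 32 mm wide, 55 mm tall. Origin: centre of its underside.
- vial_b: Bystander, a small glass vial with a red cap, 32 mm wide, 55 mm tall. Origin: centre of its underside.
- syrup: Bystander, an amber syrup bottle, 52 mm wide, 120 mm tall. Origin: centre of its underside.
- cup: Bystander, a white medicine cup, 44 mm wide, 36 mm tall. Origin: centre of its underside.
- tin: Bystander, a white tin, 66 mm wide, 80 mm tall. Origin: centre of its underside.
- spray: Bystander, a white bottle with a green cap, 44 mm wide, 120 mm tall. Origin: centre of its underside.

How it is judged:
By the outcome, as a careful person would: the job done as asked, in the order asked, and still so for the second after the job is handed in, with the robot touching nothing.
It also fails if it takes over 72 s, if anything falls off the work surface, if the arm or the gripper's body presses on something with over 40 N, if the wrist force passes 120 N, or if a joint passes its speed limit or range.

ROBOT

A 6-joint arm with a two-finger parallel gripper is mounted at the origin on the work surface. World frame = base frame: x ahead of the robot, y to its left, z up, the work surface at z = 0. Lengths are in m, angles in degrees, forces in N, time in s.
With the tool pointing down it reaches from about 0.4 to 0.825 m from the base axis. Payload 7 kg.
Tool frame: the origin (TCP) lies at the centre of the arm's flange, where the gripper is bolted on; the fingertips stand 178 mm ahead of it and the grasp point (between the pads) lies 159 mm ahead of it (r.tips_ahead is the z of the fingertips in the tool frame, in m); z points along the fingers, y is the line along which they close (so a half turn about z gives the same grasp; the last joint's range is limited). The gripper opens to 88 mm and grips with 3 to 60 N. Pads are 19 mm wide; open, the fingers measure 130 mm over their backs; the gripper's body (78 mm by 193 mm) begins 47 mm behind the grasp point.
Start: joints at [86.809, 20.546, 0.682, 0, -70.136, -16.507], TCP at [0.228, 0.635, 0.405] pointing down, gripper open.
Joint ranges: [-176.03, 176.03], [-82.01, 121.73], [-58.28, 71.71], [-173.87, 95.51], [-174.79, -0.11], [-173.66, 173.66]. Speed limits (degrees/s): [136.94, 136.94, 172.46, 180, 180, 180].

INTERFACE

Orientations are given as [roll, pitch, yaw] about the fixed x, y, z axes, in that order (R = Rz(yaw) Ry(pitch) Rx(roll)).
In Python, from plant import r gives the robot as it stands. The module is installed in compiled form; this text tells all that it offers.
- The arm moves only by the shell command python3 -m pendant 'ROWS' [FORCE]. ROWS is JSON, a list that holds one entry, the list of rows, each a list of 7 numbers: the shift along the tool's x, y, z in m, then the turn, a rotation vector about the tool's x, y, z in degrees, then the gripper command: -1 is shut, 1 is fully open, values between are in proportion. A call has 1 to 5 rows; each row is the pose to reach, as a shift and turn from the pose commanded when the call began, along the tool's axes at that moment; what a row does not reach only later rows make up. A row lasts 1/10 s, in which the tool goes at most 50 mm and 8.59 degrees, less where a joint would pass 70% of its speed; a pose out of reach is approached as far as the arm can. A call with a gripper value outside its range is refused whole. The fingers move at their own pace and stop on an object; FORCE is the grip in N (left out, the last holds). Time passes only in rows, so rows that repeat a pose let the fingers close. It gives the time, the measured TCP pose, the force, the opening and the grip force at its end, in the units of the state.
- r.get_state(): the state, without advancing time (a new reading comes with each control period).
- r.capture(name): name is "scene" or "top"; returns the picture (384x512x3 uint8, red, green, blue); there is no depth.
- r.camera_params(name): a dict with "fx", "fy", "cx", "cy" (pixels), "dist_coeffs" ([k1, k2, p1, p2, k3] as OpenCV has them; the pictures are not rectified), "R" (3x3) and "t" (3): a world point X has camera coordinates R X + t. Camera axes: x right, y down, z forward; pixel columns grow to the right and rows downward; lengths in m; the calibration is good to about 2 mm. A picture is of the moment at which its call begins. camera_params takes no time and is no camera call.
- r.close_job(): hands the job in; it is judged then, once.
The state is a dict: "time_s": time; "joints": joint angles; "qd": joint speeds; "joint_torque": joint torques, N m; "tcp_pos": TCP position; "eef_rot": TCP orientation; "contact_force": force on the tool from outside, world axes, zero at the start; "moment": the same for the moment, N m; "gripper_width": finger opening in m; "gripper_force": force on a finger pad.
Only numpy, scipy, OpenCV 4.12 (cv2) and the standard library are available. Lean on these libraries where they do the work, as an engineer would, in place of code of your own. Each camera call takes 0.05 s, during which the arm holds its last target. There are 200 camera calls.

## Working session

There is one attempt and no reset: what is moved stays moved. The work goes in short steps, Python scripts to look and compute and a shell command to move; the robot and the scene stay as the last step left them, time stands still between calls to the robot, and variables do not carry over. Pictures are saved under pics/ and viewed, at most 10 in all, crops included, and the job is handed in when it is done.

```bash
mkdir -p pics; python3 - <<'E'
from plant import r
import cv2,numpy as np
for n in("scene","top"):
    im=r.capture(n); cv2.imwrite(f"pics/{n}0.png",im[:,:,::-1])
    p=r.camera_params(n); print(n,{k:np.round(v,4).tolist() for k,v in p.items()}, (-np.array(p["R"]).T@np.array(p["t"])).round(3))
s=r.get_state(); print(s)
E
```

```text
scene {'fx': 436.8829, 'fy': 436.8829, 'cx': 250.1386, 'cy': 187.3666, 'dist_coeffs': [-0.1293, 0.0, 0.0, 0.0, 0.0], 'R': [[0.1498, 0.9886, 0.0168], [0.8168, -0.1141, -0.5655], [-0.5572, 0.0984, -0.8246]], 't': [-0.0766, -0.432, 1.5295]} [ 1.217 -0.124  1.018]
top {'fx': 368.8687, 'fy': 368.8687, 'cx': 249.4314, 'cy': 192.4113, 'dist_coeffs': [-0.0733, 0.0, 0.0, 0.0, 0.0], 'R': [[0.0254, -0.9996, 0.0092], [-0.9869, -0.0265, -0.1592], [0.1594, -0.005, -0.9872]], 't': [-0.0115, 0.6001, 0.9539]} [0.44  0.009 1.037]
{'time_s': 0.1, 'joints': array([ 8.68085716e+01,  2.05863723e+01,  6.38691194e-01, -1.86870511e-02,
       -7.01351982e+01, -1.65080963e+01]), 'qd': array([ 0.08118073, -0.0891091 ,  0.14363252,  0.0828156 ,  0.05245469,
        0.00301368]), 'joint_torque': array([-8.90136071e-04, -5.84163487e+01,  2.93753618e+01,  7.01555997e+00,
        1.01992569e-02, -4.20045149e-05]), 'tcp_pos': array([0.22746169, 0.63533159, 0.40382149]), 'eef_rot': array([ 1.79915545e+02, -6.70863757e-03, -1.97058824e+01]), 'contact_force': array([ 0.17165415, -0.46514647, -0.2794726 ]), 'moment': array([-0.06137634,  0.0292515 ,  0.03329285]), 'gripper_force': 0.0, 'gripper_width': 0.08775989275380106}
```

View pics/scene0.png

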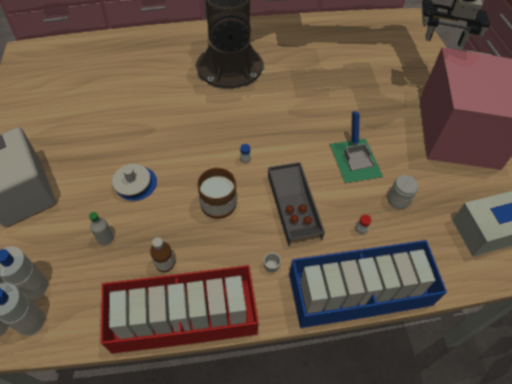

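View pics/top0.png

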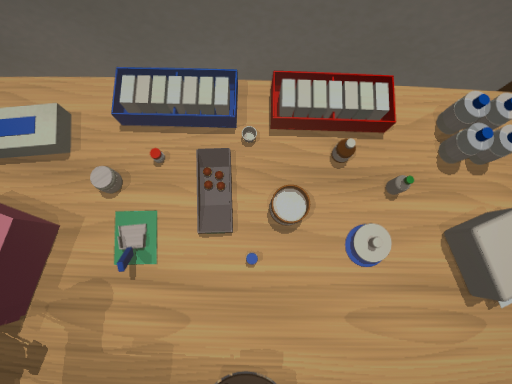

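The scene view shows jar ~(218,192), bin ~(295,202), scoop on its mat ~(357,155), stopper ~(132,180). In the top view: jar (290,205), bin (215,190), scoop (132,238), stopper (372,243), and four pills near (214,180). +x is up and +y is left in the top view.

```bash
cat > h.py <<'E'
from plant import r
import cv2,numpy as np
from scipy.spatial.transform import Rotation as Ro
P={n:{k:np.array(v) for k,v in r.camera_params(n).items()} for n in("scene","top")}
def K(p): return np.array([[p["fx"],0,p["cx"]],[0,p["fy"],p["cy"]],[0,0,1.]])
def ray(n,uv,z):
    p=P[n]; uv=np.atleast_2d(uv).astype(float).reshape(-1,1,2)
    q=cv2.undistortPoints(uv,K(p),p["dist_coeffs"])[:,0]
    d=np.c_[q,np.ones(len(q))]@p["R"]; o=-p["R"].T@p["t"]
    return o+d*((z-o[2])/d[:,2])[:,None]
def proj(n,X):
    p=P[n]; return cv2.projectPoints(np.atleast_2d(X).astype(float),cv2.Rodrigues(p["R"])[0],p["t"],K(p),p["dist_coeffs"])[0][:,0]
def pix(n,im,lo,hi,box=None):
    m=cv2.inRange(cv2.cvtColor(im,cv2.COLOR_RGB2HSV),np.array(lo),np.array(hi))
    if box:
        b=np.zeros_like(m); b[box[1]:box[3],box[0]:box[2]]=1; m=m*b
    return m
def blobs(m,amin=15):
    c,_=cv2.findContours(m,cv2.RETR_EXTERNAL,cv2.CHAIN_APPROX_NONE)
    return sorted([k for k in c if cv2.contourArea(k)>=amin],key=cv2.contourArea,reverse=True)
def cen(c): M=cv2.moments(c); return np.array([M["m10"],M["m01"]])/M["m00"]
E
python3 - <<'E'
from h import *
for n in("scene","top"):
    im=r.capture(n); cv2.imwrite(f"pics/{n}1.png",im[:,:,::-1])
    for nm,lo,hi,z in(("green",(60,100,60),(90,255,255),.003),("blue",(105,150,60),(130,255,255),.0),("redbrown",(0,150,60),(8,255,190),.016),("grey",(0,0,20),(180,70,125),.044)):
        for c in blobs(pix(n,im,lo,hi))[:9]:
            rc=cv2.boxPoints(cv2.minAreaRect(c)); X=ray(n,rc,z)[:,:2]
            print(n,nm,cv2.contourArea(c),cen(c).round(1),ray(n,cen(c),z)[0,:2].round(3),X.round(3).tolist() if cv2.contourArea(c)>300 else'')
im=cv2.imread("pics/top1.png")
a=cv2.resize(im[130:280,100:320],None,fx=3.6,fy=3.6,interpolation=cv2.INTER_CUBIC); cv2.imwrite("pics/topc.png",a)
E
```

```text
scene green 623.5 [352.3 165.6] [0.495 0.308] [[0.408, 0.264], [0.369, 0.383], [0.542, 0.383], [0.573, 0.271]]
scene green 28.0 [ 93. 216.] [ 0.565 -0.441] 
scene blue 8906.5 [366.4 282.4] [0.854 0.243] [[0.766, 0.067], [0.764, 0.471], [0.945, 0.428], [0.937, 0.057]]
scene blue 235.0 [503.3 212.9] [0.718 0.707] 
scene blue 112.5 [148.8 187. ] [ 0.487 -0.287] 
scene blue 90.0 [355.4 126.9] [0.344 0.364] 
scene blue 71.5 [  3.3 255.7] [ 0.655 -0.681] 
scene blue 43.0 [244.9 148.7] [0.387 0.003] 
scene redbrown 10644.5 [177.7 309.2] [ 0.86  -0.226] [[0.769, -0.427], [0.769, -0.038], [0.947, -0.045], [0.945, -0.403]]
scene redbrown 85.0 [365.1 219.6] [0.686 0.286] 
scene redbrown 25.0 [307.3 219.5] [0.663 0.131] 
scene redbrown 21.5 [293.8 218.1] [0.654 0.096] 
scene redbrown 21.5 [289.6 208.4] [0.622 0.091] 
scene redbrown 21.5 [302.3 207.6] [0.624 0.126] 
scene grey 20651.5 [334.9 356.9] [1.028 0.108] [[0.796, -0.649], [0.976, 0.577], [1.164, 0.491], [0.995, -0.627]]
scene grey 9934.5 [364.6 282.7] [0.87  0.222] [[0.78, 0.046], [0.771, 0.452], [0.956, 0.41], [0.954, 0.039]]
scene grey 
[... 1644 characters left out ...]
.721, 0.156], [0.725, 0.059], [0.492, 0.048], [0.488, 0.142]]
top grey 2487.5 [469. 134.] [ 0.79  -0.629] [[0.9, -0.537], [0.92, -0.771], [0.71, -0.754], [0.696, -0.529]]
top grey 2363.0 [473.7 256.8] [ 0.438 -0.617] [[0.328, -0.515], [0.583, -0.548], [0.573, -0.74], [0.314, -0.7]]
top grey 1280.5 [171.6 104. ] [0.85  0.233] [[0.824, 0.4], [0.942, 0.409], [0.939, 0.07], [0.823, 0.068]]
top grey 1069.5 [332.5 108.6] [ 0.85  -0.227] [[0.819, -0.076], [0.93, -0.076], [0.939, -0.395], [0.827, -0.388]]
top grey 1047.0 [ 46.8 139.7] [0.738 0.585] [[0.829, 0.755], [0.849, 0.533], [0.704, 0.504], [0.682, 0.719]]
top grey 221.0 [396.4 186.1] [ 0.63  -0.404] 
top grey 220.0 [113.1 183.2] [0.616 0.381]
```

View pics/topc.png

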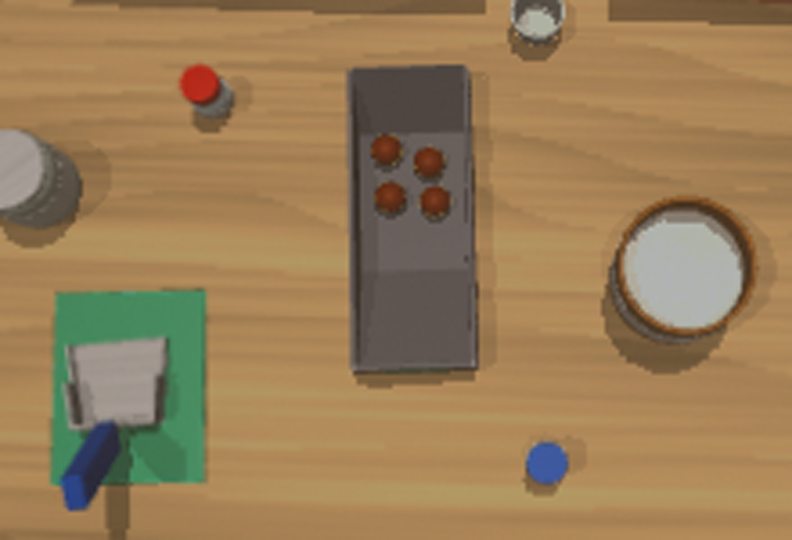

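Top crop: the bin rim's corners are (349,68),(468,65),(478,370),(352,371). The scoop lip runs (68,347)-(166,338), with the back of the pan at (85,432)-(157,425). The blue handle end is at ~(75,495), and the jar rim's centre is at ~(686,266).

```bash
python3 - <<'E'
from h import *
f=lambda pts,z: ray("top",np.array(pts)/3.6+[99.6,129.6],z)[:,:2]
B=f([(349,68),(468,65),(478,370),(352,371)],.044); print("bin",B.round(4).tolist(),B.mean(0))
for a,b in((3,0),(2,1)): d=B[b]-B[a]; print("yaw",np.degrees(np.arctan2(d[1],d[0])),np.hypot(*d))
L=f([(68,347),(166,338)],.013); d=L[0]-L[1]; print("lip",L.round(4),L.mean(0),np.degrees(np.arctan2(-d[0],d[1])),np.hypot(*d))
bk=f([(85,432),(157,425)],.005);print("back",bk.round(4),bk.mean(0))
fl=f([(80,347),(165,340)],.005);print("floorlip",fl.round(4),fl.mean(0))
# pixel centroid of blue handle both views
for n,box in(("scene",(330,90,380,160)),("top",(105,245,145,280))):
    im=cv2.imread(f"pics/{n}1.png")[:,:,::-1]
    c=blobs(pix(n,im,(105,120,30),(130,255,255),box))[0]; rc=cv2.boxPoints(cv2.minAreaRect(c)); print(n,"handle",cv2.contourArea(c),cen(c),rc.round(1).tolist())
# jar: orange rim ellipse; stopper flange
print("jar(top pts)",f([(686,197),(686,336),(617,266),(756,266)],.1).round(4), f([[686,266.5]],.1))
im=cv2.imread("pics/top1.png")[:,:,::-1]
for nm,box in(("stopflange",(345,220,400,275)),("jar",(262,180,315,230))):
    for c in blobs(pix("top",im,(0,0,140),(180,60,255),box))[:2]:
        e=cv2.fitEllipse(c); print(nm,e,ray("top",e[0],.035)[0,:2])
c=blobs(pix("top",im,(105,120,60),(130,255,255),(340,215,400,275)))[0]; print("coaster", cv2.minEnclosingCircle(c))
print("pills",f([(385,150),(429,162),(390,198),(435,201)],.016).round(4).tolist())
E
```

```text
bin [[0.7207, 0.1545], [0.7255, 0.0625], [0.491, 0.0471], [0.4877, 0.141]] [0.6062577  0.10128411]
yaw 3.3192729162990777 0.2333835521707485
yaw 3.7645965105833237 0.23500131359552603
lip [[0.5011 0.3669]
 [0.5104 0.2906]] [0.50577548 0.32872404] 6.936304629581302 0.07685936550422268
back [[0.4364 0.3513]
 [0.4436 0.2954]] [0.43996361 0.32336974]
floorlip [[0.5019 0.3602]
 [0.5094 0.2935]] [0.50564216 0.32680423]
scene handle 125.5 [355.05312085 126.70252324] [[351.8999938964844, 141.89999389648438], [353.0, 111.9000015258789], [358.20001220703125, 112.0999984741211], [357.1000061035156, 142.10000610351562]]
top handle 88.5 [122.3220339  259.83992467] [[115.19999694824219, 268.79998779296875], [122.5, 245.60000610351562], [130.0, 248.0], [122.5999984741211, 271.20001220703125]]
jar(top pts) [[ 0.6158 -0.1004]
 [ 0.5159 -0.1012]
 [ 0.5645 -0.0516]
 [ 0.5671 -0.1509]] [[ 0.5654434  -0.10080506]]
stopflange ((372.1684265136719, 242.3419189453125), (36.008399963378906, 38.038455963134766), 150.341552734375) [ 0.47336394 -0.33409466]
jar ((289.2492980957031, 205.63267517089844), (28.350915908813477, 32.43690490722656), 117.52742004394531) [ 0.56850569 -0.10598931]
coaster ((365.39361572265625, 245.2872314453125), 21.034603118896484)
pills [[0.6627, 0.1269], [0.654, 0.0919], [0.6245, 0.1213], [0.623, 0.086]]
```

```bash
cat >> h.py <<'E'
def Rt(yaw,th): return Ro.from_euler("z",yaw,degrees=True)*Ro.from_euler("y",th,degrees=True)*Ro.from_euler("x",180,degrees=True)
def go(g,yaw,th,n=1,ahead=.159):
    "rows (tool frame) to bring the grasp point to g with yaw and nose-down tilt th"
    s=r.get_state(); R0=Ro.from_euler("xyz",s["eef_rot"],degrees=True); R1=Rt(yaw,th)
    p1=np.array(g)-R1.apply([0,0,ahead]); d=R0.inv().apply(p1-s["tcp_pos"]); w=(R0.inv()*R1).as_rotvec(degrees=True)
    print("time",round(s["time_s"],2),"dist",np.linalg.norm(d).round(4),"ang",np.linalg.norm(w).round(1),"tcp->",p1.round(3))
    for k in range(1,n+1): print((d*k/n).round(3).tolist(),(w*k/n).round(1).tolist())
def lipgo(l,yaw,th,n=1):
    "same, for the scoop lip point at l"
    g=np.array(l)+(Ro.from_euler("z",yaw,degrees=True)*Ro.from_euler("y",th,degrees=True)).apply([-.099,0,.09])
    go(g,yaw,th,n)
E
python3 - <<'E'
from h import *
im=cv2.imread("pics/top1.png")[:,:,::-1]; im2=cv2.imread("pics/scene1.png")[:,:,::-1]
for n,i in(("top",im),("scene",im2)):
    m=pix(n,i,(165,80,60),(180,255,255)) ; c=[k for k in blobs(m,800)][:3]
    for k in c: print(n,cv2.approxPolyDP(k,4,True)[:,0].tolist(), cen(k))
o=np.array([.473,.3245,.003]);Rz=Ro.from_euler("z",6,degrees=True)
for p in((-80,0,122),(-40,0,36),(33,39,10),(33,-39,10)):
    X=o+Rz.apply(np.array(p)/1e3); print(p,proj("top",X).round(1),proj("scene",X).round(1))
go([.407,.318,.2],6,0,1)
E
```

```text
top [[0, 204], [1, 324], [24, 314], [55, 232], [47, 229], [50, 223]] [ 20.18340356 259.7832397 ]
scene [[442, 49], [421, 100], [428, 157], [501, 167], [511, 154], [511, 57]] [469.31438889 108.55611111]
scene [[0, 0], [16, 38], [203, 17], [202, 0], [164, 0], [166, 10], [144, 13], [137, 7], [161, 0]] [89.53191347 14.34230795]
scene [[250, 14], [401, 6], [403, 0], [251, 0]] [316.66287879   5.10227273]
(-80, 0, 122) [[120.1 267.4]] [[353.7 111.5]]
(-40, 0, 36) [[130.4 251.1]] [[352.9 141.4]]
(33, 39, 10) [[118.6 225.8]] [[372.6 163.2]]
(33, -39, 10) [[146.2 223.7]] [[348.3 168.2]]
time 0.2 dist 0.3674 ang 25.7 tcp-> [0.407 0.318 0.359]
[0.276, 0.238, 0.045] [0.1, 0.0, -25.7]
```

```bash
python3 - <<'E'
from h import *
print(ray("scene",[(428,157),(501,167)],0)[:,:2].round(3).tolist())
for z in(.1,.15,.2,.25): print(z,ray("scene",[(421,100),(442,49),(501,100)],z)[:,:2].round(3).tolist(),ray("top",[(55,232),(24,314),(0,204)],z)[:,:2].round(3).tolist())
E
```

```text
[[0.492, 0.555], [0.561, 0.782]]
0.1 [[0.347, 0.555], [0.111, 0.734], [0.372, 0.83]] [[0.475, 0.502], [0.266, 0.565], [0.543, 0.662]]
0.15 [[0.394, 0.518], [0.172, 0.687], [0.418, 0.778]] [[0.473, 0.476], [0.275, 0.535], [0.538, 0.627]]
0.2 [[0.441, 0.481], [0.232, 0.641], [0.464, 0.726]] [[0.471, 0.449], [0.285, 0.506], [0.532, 0.592]]
0.25 [[0.489, 0.444], [0.292, 0.594], [0.51, 0.674]] [[0.47, 0.423], [0.294, 0.476], [0.527, 0.557]]
```

```bash
python3 -m pendant '[[[0,0,-0.05,0,0,0,1],[0,0,-0.1,0,0,0,1],[0.04,0.03,-0.1,0,0,-8,1],[0.075,0.065,-0.1,0,0,-16,1],[0.11,0.095,-0.1,0,0,-25,1]]]'; python3 - <<'E'
from h import *
go([.407,.319,.24],5,0)
E
```

```text
time_s: 0.7
tcp_pos: [0.2994, 0.5072, 0.5047]
eef_rot: [-180.0, 0.0, 5.3]
contact_force: [1.4, -0.6, 0.4]
gripper_width: 0.0876
gripper_force: 0.0
time 0.7 dist 0.2412 ang 0.3 tcp-> [0.407 0.319 0.399]
[0.09, 0.197, 0.106] [-0.0, 0.0, 0.3]
```

```bash
python3 -m pendant '[[[0.02,0.045,0.01,0,0,0,1],[0.04,0.09,0.025,0,0,0,1],[0.06,0.135,0.055,0,0,0,1],[0.08,0.175,0.085,0,0,0,1],[0.09,0.197,0.106,0,0,0,1]]]'; python3 - <<'E'
from h import *
for n,x in(("scene",(300,60,420,200)),("top",(80,200,200,300))):
    im=r.capture(n); a,b,c,d=x; cv2.imwrite(f"pics/g_{n}.png",cv2.resize(im[b:d,a:c,::-1],None,fx=4,fy=4,interpolation=cv2.INTER_CUBIC))
a=cv2.imread("pics/g_scene.png"); cv2.imwrite("pics/g1.png",a[:,:])
go([.407,.319,.093],5,0)
E
```

```text
time_s: 1.2
tcp_pos: [0.4061, 0.3182, 0.3982]
eef_rot: [-179.9, -0.0, 4.9]
contact_force: [0.1, 0.4, -0.3]
gripper_width: 0.0882
gripper_force: 0.0
time 1.3 dist 0.143 ang 0.5 tcp-> [0.407 0.319 0.252]
[0.002, -0.003, 0.143] [0.3, 0.3, -0.3]
```

View pics/g1.png

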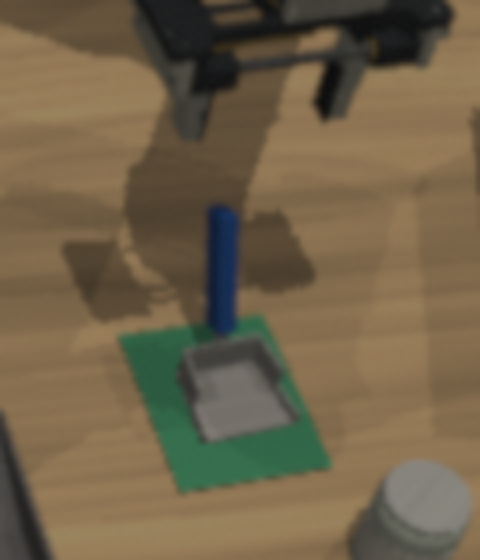

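Scoop close-up (crop ×4 from (300,60)): lip corners are (207,442)/(298,418), handle top ~(222,212), handle bottom ~(223,332). The fingers straddle the handle, so I'll check the lateral offset.

```bash
python3 - <<'E'
from h import *
f=lambda pts,z: ray("scene",np.array(pts)/4+[299.6,59.6],z)[:,:2].round(4).tolist()
print("lip",f([(207,442),(298,418)],.004)); print("handle top",f([(222,212)],.125),"mid",f([(222.5,270)],.08),"bot",f([(223,328)],.04))
E
```

```text
lip [[0.5117, 0.2999], [0.4993, 0.3747]]
handle top [[0.398, 0.319]] mid [[0.4138, 0.3244]] bot [[0.4359, 0.3269]]
```

```bash
python3 -m pendant '[[[0,-0.003,0.045,0,0,-1,0.3],[0,-0.003,0.09,0,0,-3,-0.1],[0,-0.003,0.115,0,0,-3,-0.2],[0,-0.003,0.13,0,0,-3,-0.2],[0,-0.003,0.142,0,0,-3,-0.3]]]' 40; python3 -m pendant '[[[0,0,0,0,0,0,-1],[0,0,0,0,0,0,-1],[0,0,0,0,0,0,-1],[0,0,0,0,0,0,-1]]]' 50
```

```text
time_s: 1.8
tcp_pos: [0.4052, 0.3237, 0.2557]
eef_rot: [180.0, 0.0, 7.9]
contact_force: [-0.0, 0.3, 0.5]
gripper_width: 0.0528
gripper_force: 0.0
time_s: 2.2
tcp_pos: [0.4054, 0.3236, 0.2576]
eef_rot: [-179.9, -0.1, 7.9]
contact_force: [-0.2, -0.8, -0.3]
gripper_width: 0.021
gripper_force: 0.3
```

```bash
python3 -m pendant '[[[0,0,0,0,0,0,-1],[0,0,0,0,0,0,-1],[0,0,0,0,0,0,-1]]]' 50;python3 -m pendant '[[[0,0,-0.01,0,0,0,-1],[0,0,-0.03,0,0,0,-1],[0,0,-0.06,0,0,0,-1],[0,0,-0.09,0,0,0,-1],[0,0,-0.1,0,0,0,-1]]]'; python3 - <<'E'
from h import *
s=r.get_state(); print(s["tcp_pos"],s["gripper_width"],s["gripper_force"])
a=[]
for n,x in(("scene",(300,60,420,200)),("top",(70,190,190,330))):
    im=r.capture(n); u,v,c,d=x; a.append(cv2.resize(im[v:d,u:c,::-1],None,fx=3.3,fy=3.3,interpolation=cv2.INTER_CUBIC))
cv2.imwrite("pics/g2.png",np.hstack(a))
E
```

```text
time_s: 2.5
tcp_pos: [0.4054, 0.3234, 0.2574]
eef_rot: [-180.0, -0.0, 7.9]
contact_force: [-3.8, -1.1, 7.5]
gripper_width: 0.0159
gripper_force: 48.7
time_s: 3.0
tcp_pos: [0.4058, 0.3239, 0.3604]
eef_rot: [-179.8, -0.2, 7.9]
contact_force: [0.7, 0.5, -0.8]
gripper_width: 0.0157
gripper_force: 49.4
[0.4057597  0.32387936 0.36035211] 0.015695620152104916 49.40906524658203
```

View pics/g2.png

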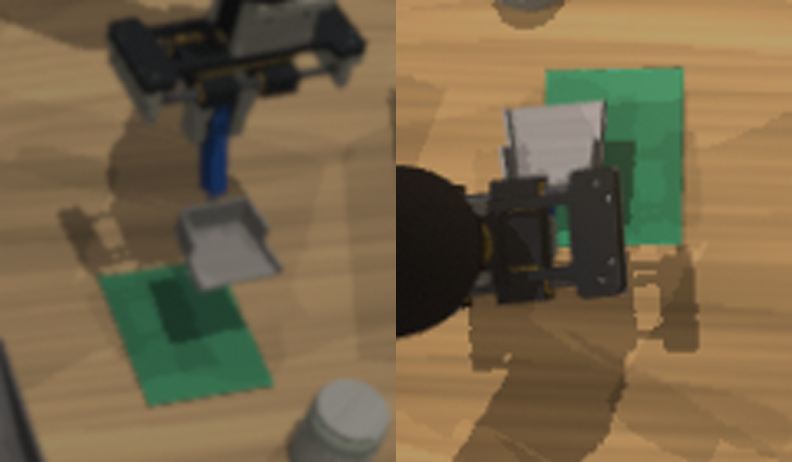

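The scoop is held, lifted off the mat and roughly level. Lip corners are (110,109),(209,101) in the top half and (195,289),(281,268) in the scene half. I'll triangulate the lip relative to the tool.

```bash
cat >> h.py <<'E'
def tri(us,ut):
    A=[]
    for n,u in(("scene",us),("top",ut)):
        p=P[n]; q=cv2.undistortPoints(np.array(u,float).reshape(1,1,2),K(p),p["dist_coeffs"])[0,0]; M=np.c_[p["R"],p["t"]]
        A+=[q[0]*M[2]-M[0],q[1]*M[2]-M[1]]
    X=np.linalg.svd(np.array(A))[2][-1]; return X[:3]/X[3]
E
python3 - <<'E'
from h import *
S=np.array([(195,289),(281,268)])/3.3+[299.6,59.6]; T=np.array([(209,101),(110,109)])/3.3+[69.6,189.6]
X=np.array([tri(a,b) for a,b in zip(S,T)]); print(X.round(4)); d=X[1]-X[0]; print(X.mean(0),np.degrees(np.arctan2(-d[0],d[1])),np.linalg.norm(d))
s=r.get_state(); R0=Ro.from_euler("xyz",s["eef_rot"],degrees=True); print("lip in tool",R0.inv().apply(X.mean(0)-s["tcp_pos"]))
# bin plan: lip 70mm above floor over bin x=-20
b=lambda x,z:[.6038+x*np.cos(np.radians(3.5)),.1011+x*np.sin(np.radians(3.5)),z]
lipgo(b(-.02,.10),3.5,12)
E
```

```text
[[0.5113 0.298  0.1087]
 [0.5029 0.3742 0.114 ]]
[0.50709402 0.33612164 0.11138766] 6.344978086249712 0.07680230845440705
lip in tool [0.101863   0.00225303 0.2473062 ]
time 3.1 dist 0.2629 ang 12.9 tcp-> [0.539 0.097 0.364]
[0.101, 0.243, -0.006] [0.3, -12.1, 4.4]
```

```bash
sed -i 's/\[-.099,0,.09\]/[-.101,0,.0955]/' h.py; python3 -m pendant '[[[0.02,0.05,0,0,-2,1,-1],[0.04,0.1,0,0,-4,2,-1],[0.06,0.15,0,0,-7,3,-1],[0.08,0.2,0,0,-9,4,-1],[0.1,0.243,-0.006,0,-12,4.4,-1]]]'; python3 -m pendant '[[[0,0,0,0,0,0,-1],[0,0,0,0,0,0,-1]]]'; python3 - <<'E'
from h import *
s=r.get_state(); print(s["tcp_pos"],s["eef_rot"])
b=lambda x,z:[.6038+x*np.cos(np.radians(3.5)),.1011+x*np.sin(np.radians(3.5)),z]
lipgo(b(-.02,.06),3.5,12)
lipgo(b(-.015,.008),3.5,12)
a=[]
for n,x in(("scene",(230,110,370,260)),("top",(150,130,290,280))):
    im=r.capture(n); u,v,c,d=x; a.append(cv2.resize(im[v:d,u:c,::-1],None,fx=2.8,fy=2.8,interpolation=cv2.INTER_CUBIC))
cv2.imwrite("pics/g3.png",np.hstack(a))
E
```

```text
time_s: 3.6
tcp_pos: [0.5307, 0.1055, 0.3596]
eef_rot: [179.5, 12.2, 3.4]
contact_force: [1.1, 1.1, -1.4]
gripper_width: 0.0159
gripper_force: 49.8
time_s: 3.8
tcp_pos: [0.5311, 0.106, 0.3594]
eef_rot: [179.5, 12.2, 3.2]
contact_force: [0.6, -0.1, -1.5]
gripper_width: 0.016
gripper_force: 49.8
[0.53111893 0.10595176 0.35937982] [179.47923767  12.1526932    3.20269453]
time 3.8 dist 0.0315 ang 0.6 tcp-> [0.538 0.097 0.33 ]
[0.012, 0.009, 0.028] [0.5, 0.2, -0.3]
time 3.8 dist 0.0828 ang 0.6 tcp-> [0.543 0.097 0.278]
[0.028, 0.009, 0.077] [0.5, 0.2, -0.3]
```

View pics/g3.png

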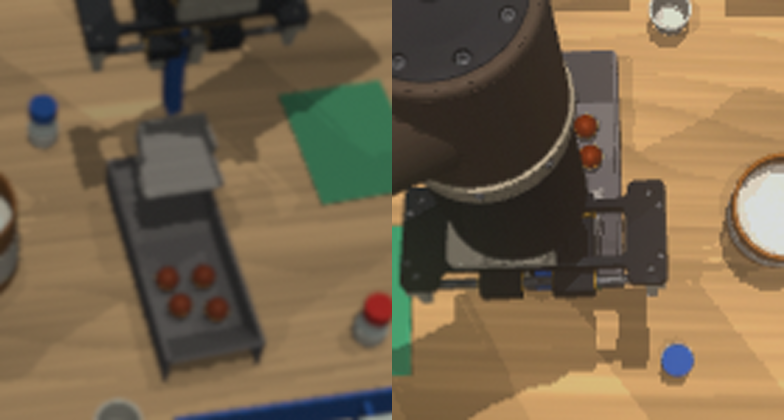

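Left half: lip corners (143,197)/(220,186), bin far rim corners ~(165,360)/(262,340). I'll check the lateral alignment in this same view.

```bash
python3 - <<'E'
from h import *
s=r.get_state(); R0=Ro.from_euler("xyz",s["eef_rot"],degrees=True); lip=s["tcp_pos"]+R0.apply([.101,0,.2545]); print("lip fk",lip.round(4))
f=lambda pts,z: ray("scene",np.array(pts)/2.8+[229.6,109.6],z)[:,:2].round(4)
L=f([(143,197),(220,186)],lip[2]+.006); print("lip cam",L.tolist(),L.mean(0))
F=f([(165,360),(262,340)],.044); print("far rim",F.tolist(),F.mean(0)); N=f([(108,172),(108,172)],.044); print("near-right rim",N[0])
d=f([(165,360)],.044)[0]-N[0]; print("yaw",np.degrees(np.arctan2(d[1],d[0])))
dd=np.array([np.cos(np.radians(3.5)),np.sin(np.radians(3.5))]); 
for nm,p in(("lipfk",lip[:2]),("lipcam",L.mean(0))):
    v=p-[.6038,.1011]; print(nm,"bin x,y",v@dd, v@[-dd[1],dd[0]])
E
```

```text
lip fk [0.5759 0.1082 0.0902]
lip cam [[0.5815, 0.0679], [0.579, 0.1419]] [0.58025 0.1049 ]
far rim [[0.7249, 0.0646], [0.7176, 0.1565]] [0.72125 0.11055]
near-right rim [0.5108 0.05  ]
yaw 3.90109913723313
lipfk bin x,y -0.02743335708012131 0.008752136319849604
lipcam bin x,y -0.02327409005260258 0.005230605340048976
```

```bash
python3 -m pendant '[[[0.005,0.007,0.01,0.5,0,0,-1],[0.012,0.007,0.028,0.5,0,0,-1],[0.018,0.007,0.045,0.5,0,0,-1],[0.022,0.007,0.06,0.5,0,0,-1],[0.025,0.007,0.068,0.5,0,0,-1]]]';python3 -m pendant '[[[0,0,0,0,0,0,-1]]]'; python3 - <<'E'
from h import *
s=r.get_state(); R0=Ro.from_euler("xyz",s["eef_rot"],degrees=True); lip=s["tcp_pos"]+R0.apply([.101,0,.2545]); print("lip fk",lip.round(4))
im=r.capture("scene"); cv2.imwrite("pics/g4.png",cv2.resize(im[110:260,230:370,::-1],None,fx=4,fy=4,interpolation=cv2.INTER_CUBIC))
E
```

```text
time_s: 4.4
tcp_pos: [0.5407, 0.1011, 0.2878]
eef_rot: [-180.0, 12.1, 3.5]
contact_force: [-0.6, 0.1, -1.8]
gripper_width: 0.0154
gripper_force: 49.8
time_s: 4.5
tcp_pos: [0.541, 0.101, 0.2883]
eef_rot: [180.0, 12.1, 3.5]
contact_force: [-0.5, -0.4, -1.2]
gripper_width: 0.0156
gripper_force: 49.8
lip fk [0.5863 0.1037 0.0183]
```

View pics/g4.png

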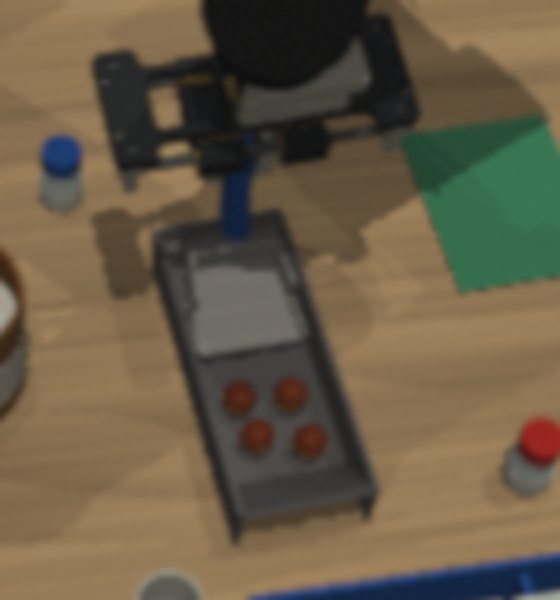

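Scoop is centred between the bin walls, lip (195,358)-(305,343), well behind the nearest pills at (240,397),(291,393).

```bash
cat >> h.py <<'E'
c_,s_=np.cos(np.radians(3.5)),np.sin(np.radians(3.5))
def b(x,z,y=.0035): return [.6038+x*c_-y*s_,.1011+x*s_+y*c_,z]
def lipfk():
    s=r.get_state(); R0=Ro.from_euler("xyz",s["eef_rot"],degrees=True); l=s["tcp_pos"]+R0.apply([.101,0,.2545]); v=l[:2]-[.6038,.1011]
    print("lip in bin x,y,z",(v@[c_,s_]).round(4),(v@[-s_,c_]).round(4),l[2].round(4),"tilt",s["eef_rot"][1].round(1),"F",s["contact_force"].round(1))
E
python3 - <<'E'
from h import *
lipfk(); lipgo(b(-.008,.008),3.5,15,2); lipgo(b(-.008,.004),3.5,15)
E
```

```text
lip in bin x,y,z -0.0166 0.0037 0.0194 tilt 12.0 F [ 0.8 -0.7 -0.4]
time 4.55 dist 0.0245 ang 3.0 tcp-> [0.564 0.102 0.28 ]
[0.012, 0.0, 0.002] [-0.0, -1.5, -0.0]
[0.024, 0.0, 0.004] [-0.0, -3.0, -0.0]
time 4.55 dist 0.0263 ang 3.0 tcp-> [0.564 0.102 0.276]
[0.025, 0.0, 0.008] [-0.0, -3.0, -0.0]
```

```bash
python3 -m pendant '[[[0.012,0,0.002,0,-1.5,0,-1],[0.024,0,0.004,0,-3,0,-1],[0.024,0,0.005,0,-3,0,-1]]]' 55; python3 -c "from h import *;lipfk()"; python3 -m pendant '[[[0,0,0.001,0,0,0,-1],[0.001,0,0.003,0,0,0,-1]]]'; python3 -c "from h import *;lipfk()"; python3 -m pendant '[[[0,0,0.002,0,0,0,-1],[0,0,0.002,0,0,0,-1]]]'; python3 -c "from h import *;lipfk();lipgo(b(.06,.003),3.5,4,5)"
```

```text
time_s: 4.85
tcp_pos: [0.5652, 0.1023, 0.2801]
eef_rot: [-180.0, 15.0, 3.5]
contact_force: [-0.9, -0.4, -1.2]
gripper_width: 0.0159
gripper_force: 54.8
lip in bin x,y,z -0.0066 0.0037 0.0081 tilt 15.0 F [-0.9 -0.4 -1.2]
time_s: 5.05
tcp_pos: [0.5638, 0.1019, 0.2773]
eef_rot: [-179.9, 14.9, 3.5]
contact_force: [-0.6, 0.3, -1.6]
gripper_width: 0.0155
gripper_force: 54.8
lip in bin x,y,z -0.0078 0.0035 0.0054 tilt 14.9 F [-0.6  0.3 -1.6]
time_s: 5.25
tcp_pos: [0.5635, 0.1019, 0.2758]
eef_rot: [-180.0, 14.9, 3.5]
contact_force: [-1.1, -0.2, 3.7]
gripper_width: 0.0154
gripper_force: 54.8
lip in bin x,y,z -0.0081 0.0034 0.0039 tilt 14.9 F [-1.1 -0.2  3.7]
time 5.25 dist 0.0209 ang 10.9 tcp-> [0.581 0.103 0.264]
[0.004, -0.0, 0.001] [-0.0, 2.2, -0.0]
[0.008, -0.0, 0.003] [-0.0, 4.4, -0.0]
[0.012, -0.0, 0.004] [-0.0, 6.5, -0.0]
[0.016, -0.0, 0.006] [-0.0, 8.7, -0.0]
[0.02, -0.0, 0.007] [-0.0, 10.9, -0.0]
```

```bash
python3 -c "from h import *;lipgo(b(.012,.0036),3.5,10)
s=r.get_state"; python3 - <<'E'
# preview chained moves without moving: relative rows computed per stage from nominal poses
from h import *
def rel(a,bb):
    T=[]
    for (l,th) in(a,bb):
        R=Rt(3.5,th); g=np.array(l)+(Ro.from_euler("z",3.5,degrees=True)*Ro.from_euler("y",th,degrees=True)).apply([-.101,0,.0955]); T.append((g-R.apply([0,0,.159]),R))
    print(T[0][1].inv().apply(T[1][0]-T[0][0]).round(4),(T[0][1].inv()*T[1][1]).as_rotvec(degrees=True).round(1))
z=.0036
st=[(b(.012,z),10),(b(.03,z),6),(b(.045,z),3),(b(.06,z),3),(b(.072,z),3)]
for i in range(4): rel(st[i],st[i+1])
E
```

```text
time 5.25 dist 0.0051 ang 4.9 tcp-> [0.56  0.102 0.272]
[-0.002, -0.0, 0.005] [-0.0, 4.9, -0.0]
[ 0.0002 -0.      0.0045] [0. 4. 0.]
[ 0.0017 -0.      0.0041] [0. 3. 0.]
[ 0.015  -0.     -0.0008] [0. 0. 0.]
[ 0.012   0.     -0.0006] [0. 0. 0.]
```

```bash
python3 -m pendant '[[[-0.001,0,0.0025,0,2.5,0,-1],[-0.002,0,0.005,0,4.9,0,-1]]]'; python3 -c "from h import *;lipfk()"; python3 -m pendant '[[[0,0,0.0022,0,2,0,-1],[0.0002,0,0.0045,0,4,0,-1]]]'; python3 -c "from h import *;lipfk()"; python3 -m pendant '[[[0.0008,0,0.002,0,1.5,0,-1],[0.0017,0,0.004,0,3,0,-1]]]'; python3 -c "from h import *
lipfk();lipgo(b(.06,.0036),3.5,3)
a=[]
for n,x in(('scene',(230,110,370,260)),('top',(150,130,290,280))):
    im=r.capture(n); u,v,c,d=x; a.append(cv2.resize(im[v:d,u:c,::-1],None,fx=2.8,fy=2.8,interpolation=cv2.INTER_CUBIC))
cv2.imwrite('pics/g5.png',np.hstack(a))"
```

```text
time_s: 5.45
tcp_pos: [0.5561, 0.1002, 0.2727]
eef_rot: [179.8, 10.6, 3.4]
contact_force: [-55.1, -2.0, 67.3]
gripper_width: 0.0157
gripper_force: 55.0
lip in bin x,y,z 0.0046 0.0012 0.0039 tilt 10.6 F [-55.1  -2.   67.3]
time_s: 5.65
tcp_pos: [0.5554, 0.1, 0.2682]
eef_rot: [179.9, 6.5, 3.4]
contact_force: [-15.4, -3.4, 22.4]
gripper_width: 0.0158
gripper_force: 55.0
lip in bin x,y,z 0.023 0.0012 0.0039 tilt 6.5 F [-15.4  -3.4  22.4]
time_s: 5.85
tcp_pos: [0.5584, 0.1007, 0.2638]
eef_rot: [179.9, 3.3, 3.4]
contact_force: [-15.8, -0.8, 20.8]
gripper_width: 0.0157
gripper_force: 55.0
lip in bin x,y,z 0.0411 0.0021 0.0039 tilt 3.3 F [-15.8  -0.8  20.8]
time 5.85 dist 0.0178 ang 0.3 tcp-> [0.576 0.103 0.263]
[0.018, -0.001, -0.0] [0.0, 0.3, -0.1]
```

View pics/g5.png

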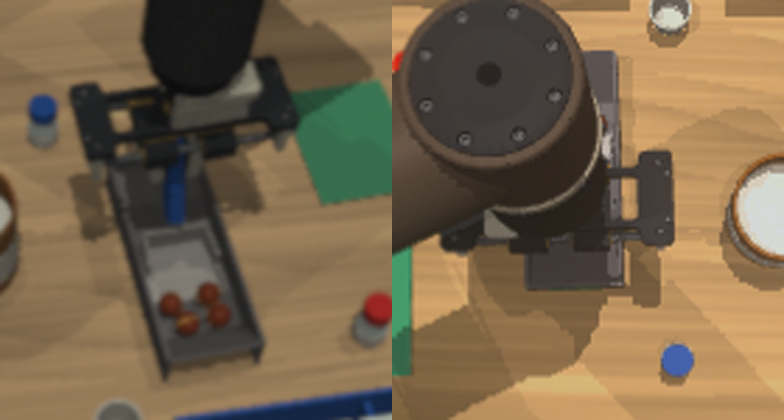

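Lip now at ~(150,300)-(215,287) in the left half, all four pills just ahead of it, (171,304),(208,293),(187,324),(220,315). I'll ease the downward pressure and push on.

```bash
python3 -m pendant '[[[0.002,0,-0.001,0,0,0,-1],[0.008,0,-0.001,0,0,0,-1],[0.015,0,-0.0015,0,0,0,-1]]]'; python3 -c "from h import *;lipfk()"; python3 -m pendant '[[[0.006,0,-0.0003,0,0,0,-1],[0.012,0,-0.0006,0,0,0,-1]]]'; python3 - <<'E'
from h import *
lipfk(); s=r.get_state(); 
def pills(n,box):
    im=r.capture(n); m=pix(n,im,(0,130,40),(12,255,255),box)
    return [(cv2.contourArea(c),cen(c).round(1).tolist(),ray(n,cen(c),.018)[0,:2].round(3).tolist()) for c in blobs(m,4)],im
q,im=pills("scene",(255,150,335,250))
for a in q:
    v=np.array(a[2])-[.6038,.1011]; print(a,"bin",(v@[c_,s_]).round(3),(v@[-s_,c_]).round(3))
cv2.imwrite("pics/g6.png",cv2.resize(im[110:260,230:370,::-1],None,fx=4,fy=4,interpolation=cv2.INTER_CUBIC))
E
```

```text
time_s: 6.25
tcp_pos: [0.5746, 0.1022, 0.2639]
eef_rot: [180.0, 3.3, 3.5]
contact_force: [-9.5, -0.4, 13.2]
gripper_width: 0.0158
gripper_force: 55.0
lip in bin x,y,z 0.0573 0.0027 0.004 tilt 3.3 F [-9.5 -0.4 13.2]
time_s: 6.45
tcp_pos: [0.5844, 0.1023, 0.2643]
eef_rot: [179.9, 3.7, 3.4]
contact_force: [-41.9, 2.8, 49.7]
gripper_width: 0.0155
gripper_force: 55.1
lip in bin x,y,z 0.0653 0.0018 0.0038 tilt 3.7 F [-41.9   2.8  49.7]
(65.5, [299.1, 222.9], [0.671, 0.106]) bin 0.067 0.001
(28.5, [312.2, 222.4], [0.675, 0.141]) bin 0.074 0.035
```

View pics/g6.png

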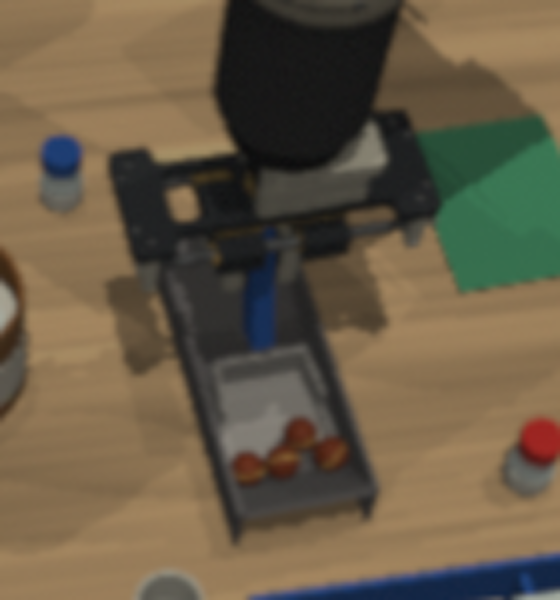

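The picture shows three pills abreast at the ramp foot, (247,467),(284,461),(331,452), and one already in the pan at (300,432). I'll slide the lip up the 45° ramp while tipping it up, so the ramp feeds the pills into the pan.

```bash
cat >> h.py <<'E'
def lippose(l,yaw,th):
    R=Rt(yaw,th); g=np.array(l)+(Ro.from_euler("z",yaw,degrees=True)*Ro.from_euler("y",th,degrees=True)).apply([-.101,0,.0955]); return g-R.apply([0,0,.159]),R
def plan(st,yaw,p0=None,R0=None):
    "st: list of (lip,th); rows all relative to the present pose"
    s=r.get_state()
    if p0 is None: p0=s["tcp_pos"]; R0=Ro.from_euler("xyz",s["eef_rot"],degrees=True)
    for l,th in st:
        p,R=lippose(l,yaw,th); print((R0.inv().apply(p-p0)).round(4).tolist()+(R0.inv()*R).as_rotvec(degrees=True).round(1).tolist(), p.round(3))
E
python3 - <<'E'
from h import *
S=lambda h,th:(b(.064+h,.004+h,.002),th)
st=[S(.003,1),S(.007,-3),S(.011,-7),S(.016,-11),S(.021,-15)]; plan(st,3.5)
p,R=lippose(*[st[-1][0],3.5,-15]); plan([S(.025,-18),S(.029,-21),S(.033,-24),S(.036,-26)],3.5,p,R)
E
```

```text
[-0.0106, 0.0005, 0.0018, 0.1, 2.7, -0.0] [0.574 0.101 0.263]
[-0.024, 0.0005, 0.0061, 0.1, 6.7, -0.0] [0.561 0.1   0.26 ]
[-0.0368, 0.0005, 0.0115, 0.1, 10.7, -0.0] [0.548 0.1   0.255]
[-0.0479, 0.0005, 0.0169, 0.1, 14.7, -0.0] [0.536 0.099 0.251]
[-0.0582, 0.0005, 0.0235, 0.1, 18.7, -0.0] [0.525 0.098 0.245]
[-0.0083, -0.0, 0.0028, 0.0, 3.0, 0.0] [0.518 0.098 0.24 ]
[-0.0163, -0.0, 0.0063, 0.0, 6.0, 0.0] [0.511 0.097 0.234]
[-0.0239, -0.0, 0.0104, 0.0, 9.0, 0.0] [0.505 0.097 0.228]
[-0.0283, -0.0, 0.0133, -0.0, 11.0, 0.0] [0.502 0.097 0.224]
```

```bash
python3 -m pendant '[[[-0.005,0,0.0009,0,1.3,0,-1],[-0.0106,0,0.0018,0,2.7,0,-1],[-0.024,0,0.0061,0,6.7,0,-1]]]'; python3 - <<'E'
from h import *
lipfk()
S=lambda h,th:(b(.064+h,.004+h,.002),th)
plan([S(.011,-7),S(.016,-11),S(.021,-15),S(.025,-18),S(.029,-21)],3.5)
E
```

```text
time_s: 6.8
tcp_pos: [0.5651, 0.1023, 0.2578]
eef_rot: [-179.9, -3.8, 3.4]
contact_force: [0.5, -0.8, -2.2]
gripper_width: 0.0158
gripper_force: 55.0
lip in bin x,y,z 0.0789 0.0037 0.0105 tilt -3.8 F [ 0.5 -0.8 -2.2]
[-0.0178, 0.0016, 0.0013, -0.1, 3.2, -0.1] [0.548 0.1   0.255]
[-0.0295, 0.0016, 0.0053, -0.1, 7.2, -0.1] [0.536 0.099 0.251]
[-0.0406, 0.0016, 0.0105, -0.1, 11.2, -0.1] [0.525 0.098 0.245]
[-0.0482, 0.0017, 0.0148, -0.1, 14.2, -0.1] [0.518 0.098 0.24 ]
[-0.0553, 0.0017, 0.0198, -0.0, 17.2, -0.1] [0.511 0.097 0.234]
```

```bash
python3 -m pendant '[[[-0.015,0.001,0.0013,0,3.2,0,-1],[-0.0265,0.001,0.0053,0,7.2,0,-1],[-0.0376,0.001,0.0102,0,11.2,0,-1],[-0.046,0.001,0.0145,0,14.2,0,-1],[-0.053,0.001,0.0195,0,17.2,0,-1]]]'; python3 - <<'E'
from h import *
lipfk()
S=lambda h,th:(b(.067+h,.004+h,.002),th)
plan([S(.033,-24),S(.036,-26),(b(.095,.06,.002),-26),(b(.085,.12,.002),-26)],3.5)
E
```

```text
time_s: 7.3
tcp_pos: [0.5278, 0.0921, 0.2453]
eef_rot: [179.1, -19.6, 3.6]
contact_force: [-12.7, 18.6, -4.3]
gripper_width: 0.0164
gripper_force: 56.9
lip in bin x,y,z 0.1041 -0.008 0.0394 tilt -19.6 F [-12.7  18.6  -4.3]
[-0.0239, -0.0065, 0.0093, 0.8, 4.4, 0.1] [0.508 0.097 0.228]
[-0.0286, -0.0066, 0.0118, 0.8, 6.4, 0.1] [0.505 0.097 0.224]
[-0.0294, -0.0063, -0.0097, 0.8, 6.4, 0.1] [0.497 0.097 0.244]
[-0.0187, -0.0054, -0.0696, 0.8, 6.4, 0.1] [0.487 0.096 0.304]
```

```bash
python3 -m pendant '[[[0,0,0,0,0,0,-1]]]'; python3 - <<'E'
from h import *
lipfk(); s=r.get_state(); print(s["joints"].round(1), s["moment"].round(2))
im=r.capture("scene"); m=pix("scene",im,(0,130,40),(12,255,255),(255,150,335,250))
for c in blobs(m,4): print(cv2.contourArea(c),cen(c).round(1))
cv2.imwrite("pics/g7.png",cv2.resize(im[110:260,230:370,::-1],None,fx=4,fy=4,interpolation=cv2.INTER_CUBIC))
E
```

```text
time_s: 7.4
tcp_pos: [0.5303, 0.0922, 0.2471]
eef_rot: [179.0, -19.8, 3.8]
contact_force: [-9.7, 13.0, 0.9]
gripper_width: 0.0165
gripper_force: 55.6
lip in bin x,y,z 0.1075 -0.0078 0.042 tilt -19.8 F [-9.7 13.   0.9]
[ 27.8  11.6 -51.6  45.2 -12.5  22.7] [5.16 4.63 2.94]
126.5 [305.2 230.3]
8.5 [301.3 216.2]
7.0 [299.3 212.6]
```

```bash
python3 - <<'E'
from h import *
s=r.get_state(); R0=Ro.from_euler("xyz",s["eef_rot"],degrees=True)
# scoop frame points (rel. lip underside): x back negative, z up ; tool x=scoop x, tool z=-scoop z, tool y=-scoop y
f=lambda x,y,z: s["tcp_pos"]+R0.apply([.101+x,-y,.2545-z])
for nm,p in(("lipL",(0,.039,0)),("lipR",(0,-.039,0)),("pill -5",(-.005,0,.014)),("pill -12",(-.012,0,.014)),("pill -36",(-.036,0,.014)),("pill -50",(-.05,0,.014)),("backL",(-.066,.032,.028)),("backR",(-.066,-.032,.028))): print(nm,proj("scene",f(*p)).round(1),f(*p).round(3))
print("ramp top L/R",proj("scene",[b(.115,.044,.043),b(.115,.044,-.043)]).round(1).tolist(),"foot",proj("scene",[b(.075,.004,.043),b(.075,.004,-.043)]).round(1).tolist())
im=cv2.imread("pics/g7.png"); im=cv2.resize(im,None,fx=.25,fy=.25,interpolation=cv2.INTER_AREA); hsv=cv2.cvtColor(im,cv2.COLOR_BGR2HSV)
m=((hsv[...,0]<15)|(hsv[...,0]>172))&(hsv[...,1]>110)&(hsv[...,2]>35)
for v in range(90,132): print(v+110,''.join('#' if m[v,u] else '.' for u in range(40,105)))
E
```

```text
lipL [[315.5 229.6]] [0.71  0.139 0.042]
lipR [[286.1 234.9]] [0.714 0.061 0.043]
pill -5 [[300.5 226.8]] [0.702 0.099 0.054]
pill -12 [[299.7 225.1]] [0.696 0.099 0.051]
pill -36 [[297.  219.2]] [0.673 0.097 0.043]
pill -50 [[295.4 215.8]] [0.66  0.097 0.038]
backL [[305.4 206. ]] [0.638 0.127 0.046]
backR [[282.  209.9]] [0.642 0.064 0.047]
ramp top L/R [[321.0, 230.7], [288.5, 236.9]] foot [[314.3, 225.1], [283.2, 230.9]]
200 .................................................................
201 .................................................................
202 .................................................................
203 .................................................................
204 .................................................................
205 .................................................................
206 .................................................................
207 .................................................................
208 .................................................................
209 .....................................
[... 1568 characters left out ...]

232 .......................##################.#####..................
233 .......................################..........................
234 .......................########..#####...........................
235 .......................#######...................................
236 .........................###.....................................
237 .................................................................
238 .................................................................
239 .................................................................
240 .................................................................
241 .................................................................
```

```bash
cat >> h.py <<'E'
def pmap(box=(262,195,335,245),name=None):
    im=r.capture("scene"); hsv=cv2.cvtColor(im,cv2.COLOR_RGB2HSV); m=((hsv[...,0]<15)|(hsv[...,0]>172))&(hsv[...,1]>110)&(hsv[...,2]>35)
    for v in range(box[1],box[3]):
        l=''.join('#' if m[v,u] else '.' for u in range(box[0],box[2]))
        if '#' in l: print(v,l)
    if name: cv2.imwrite(f"pics/{name}.png",cv2.resize(im[110:260,230:370,::-1],None,fx=4,fy=4,interpolation=cv2.INTER_CUBIC))
    s=r.get_state(); R0=Ro.from_euler("xyz",s["eef_rot"],degrees=True); f=lambda x,y,z: proj("scene",s["tcp_pos"]+R0.apply([.101+x,-y,.2545-z]))[0].round(0).astype(int).tolist()
    print("lipL,R",f(0,.039,0),f(0,-.039,0),"pills at -12,-36,-52:",f(-.012,0,.014),f(-.036,0,.014),f(-.052,0,.014),"col0",box[0])
E
python3 - <<'E'
from h import *
plan([(b(.092,.032,-.002),-15),(b(.072,.012,.002),-8),(b(.052,.008,.003),-2)],3.5)
E
```

```text
[0.0036, -0.0026, -0.0034, 0.8, -4.8, 0.1] [0.533 0.095 0.252]
[0.0105, -0.0067, 0.0009, 0.8, -11.8, 0.1] [0.54  0.099 0.25 ]
[0.0188, -0.0076, -0.0056, 0.8, -17.8, 0.0] [0.546 0.101 0.259]
```

```bash
python3 -m pendant '[[[0.0036,-0.003,-0.0034,0.8,-4.8,0,-1],[0.0105,-0.0067,0.0009,0.8,-11.8,0,-1],[0.0188,-0.0076,-0.0056,0.8,-17.8,0,-1],[0.0188,-0.0076,-0.0056,0.8,-17.8,0,-1]]]'; python3 - <<'E'
from h import *
lipfk(); pmap(); plan([(b(.056,.009,.003),-5),(b(.06,.016,.003),-10),(b(.065,.022,.003),-14)],3.5)
E
```

```text
time_s: 7.85
tcp_pos: [0.5479, 0.102, 0.2603]
eef_rot: [-179.9, -1.8, 3.3]
contact_force: [0.5, -0.4, -0.6]
gripper_width: 0.016
gripper_force: 54.9
lip in bin x,y,z 0.0533 0.0045 0.0092 tilt -1.8 F [ 0.5 -0.4 -0.6]
198 ...................................###...................................
199 ..................................#####..................................
200 .................................#######.................................
201 .................................#######.................................
202 .................................#######.................................
203 .................................######..................................
204 .................................######..................................
205 ...................................##....................................
218 .................................................###.....................
219 ...............................................######....................
220 ......................................###.....########...................
221 ......................
[... 256 characters left out ...]
#########....................
225 ...........................#################...#####.....................
226 ...........................################..............................
227 ...........................#######....####...............................
228 ............................######.......................................
229 .............................###.........................................
lipL,R [312, 217] [284, 222] pills at -12,-36,-52: [297, 213] [295, 206] [293, 201] col0 262
[-0.0115, 0.0008, 0.0058, -0.1, 3.4, -0.3] [0.537 0.1   0.254]
[-0.0285, 0.0008, 0.01, -0.1, 8.4, -0.3] [0.52  0.099 0.249]
[-0.0395, 0.0009, 0.0142, -0.0, 12.4, -0.3] [0.509 0.098 0.245]
```

```bash
python3 - <<'E'
from h import *
for u in((292.8,225.7),(301.8,223.6),(311.5,221.7),(298,201.5)):
    for z in(.016,.02):
        v=ray("scene",u,z)[0,:2]-[.6038,.1011]; print(u,z,(v@[c_,s_]).round(4),(v@[-s_,c_]).round(4))
im=r.capture("scene")
# lip line: bright pan floor vs dark bin near lip: print grey column samples along bin axis
for yb in(-.02,.0,.02):
    pts=[proj("scene",[b(x,.006,yb)])[0] for x in np.arange(.02,.085,.003)]
    print(yb,[int(im[int(round(p[1])),int(round(p[0]))].sum()/3) for p in pts])
E
```

```text
(292.8, 225.7) 0.016 0.0713 -0.017
(292.8, 225.7) 0.02 0.0734 -0.018
(301.8, 223.6) 0.016 0.07 0.0081
(301.8, 223.6) 0.02 0.0721 0.007
(311.5, 221.7) 0.016 0.0697 0.0351
(311.5, 221.7) 0.02 0.0718 0.0339
(298, 201.5) 0.016 0.001 0.0169
(298, 201.5) 0.02 0.0034 0.0158
-0.02 [122, 125, 125, 124, 123, 125, 123, 124, 126, 120, 101, 58, 51, 49, 45, 51, 53, 50, 45, 53, 57, 59]
0.0 [116, 117, 117, 116, 115, 117, 118, 121, 126, 124, 111, 76, 58, 58, 46, 42, 38, 37, 44, 54, 56, 57]
0.02 [117, 118, 117, 116, 116, 116, 116, 117, 117, 117, 114, 98, 70, 53, 48, 50, 53, 61, 68, 68, 61, 59]
```

```bash
python3 - <<'E'
from h import *
plan([(b(.050,.0042,.008),-.5),(b(.058,.0042,.008),-.5),(b(.066,.0042,.008),-.5)],3.5)
E
```

```text
[0.0023, -0.0058, 0.0015, 0.1, -1.5, -0.5] [0.55  0.106 0.258]
[0.0103, -0.0058, 0.0018, 0.1, -1.5, -0.5] [0.558 0.106 0.258]
[0.0183, -0.0059, 0.0021, 0.1, -1.5, -0.5] [0.566 0.107 0.258]
```

```bash
python3 -m pendant '[[[0.001,-0.003,0.001,0,-1,0,-1],[0.0023,-0.0058,0.0017,0,-1.5,0,-1],[0.006,-0.0058,0.002,0,-1.5,0,-1],[0.0103,-0.0058,0.002,0,-1.5,0,-1]]]'; python3 -c "from h import *;lipfk()";  python3 -m pendant '[[[0.004,0,0,0,0,0,-1],[0.008,0,0,0,0,0,-1]]]'; python3 - <<'E'
from h import *
lipfk(); pmap(); plan([(b(.072,.0045,.006),-.5)],3.5)
E
```

```text
time_s: 8.35
tcp_pos: [0.5553, 0.1035, 0.2579]
eef_rot: [179.7, -0.4, 3.0]
contact_force: [-7.6, -1.1, 14.5]
gripper_width: 0.0154
gripper_force: 54.9
lip in bin x,y,z 0.0543 0.003 0.004 tilt -0.4 F [-7.6 -1.1 14.5]
time_s: 8.55
tcp_pos: [0.5631, 0.1039, 0.2579]
eef_rot: [179.7, -0.3, 3.0]
contact_force: [-2.3, -2.5, 8.5]
gripper_width: 0.0158
gripper_force: 54.9
lip in bin x,y,z 0.0621 0.003 0.004 tilt -0.3 F [-2.3 -2.5  8.5]
203 ....................................####.................................
204 ...................................######................................
205 ...................................######................................
206 ...................................#######...............................
207 ...................................#######...............................
208 ...................................######................................
209 ...................................######................................
210 .....................................##..................................
220 .........................................
[... 268 characters left out ...]
24 ............................######..########.#########...................
225 ............................################.#########...................
226 ...........................#################..#######....................
227 ...........................################......#.......................
228 ...........................########..#####...............................
229 ............................######.......................................
230 .............................####........................................
lipL,R [313, 221] [285, 226] pills at -12,-36,-52: [298, 217] [296, 210] [294, 205] col0 262
[0.0086, -0.0007, -0.0002, 0.3, 0.1, -0.5] [0.572 0.105 0.258]
```

```bash
python3 -m pendant '[[[0.002,-0.001,-0.0003,0,0,0,-1],[0.005,-0.002,-0.0005,0,0,0,-1]]]'; python3 -c "from h import *;lipfk()";  python3 -m pendant '[[[0.003,0,0,0,0,0,-1],[0.006,0,0,0,0,0,-1]]]'; python3 - <<'E'
from h import *
lipfk(); pmap(); 
S=lambda h,th,e=.073:(b(e+h,.004+h,.004),th)
plan([S(.004,-2),S(.008,-5),S(.012,-8),S(.016,-11),S(.02,-14)],3.5)
E
```

```text
time_s: 8.8
tcp_pos: [0.5676, 0.1058, 0.258]
eef_rot: [179.6, -0.3, 3.0]
contact_force: [-3.2, -0.7, 2.2]
gripper_width: 0.0154
gripper_force: 54.9
lip in bin x,y,z 0.0664 0.0044 0.004 tilt -0.3 F [-3.2 -0.7  2.2]
time_s: 9.0
tcp_pos: [0.5745, 0.107, 0.2579]
eef_rot: [179.7, -0.4, 3.0]
contact_force: [-5.6, -0.2, 5.1]
gripper_width: 0.016
gripper_force: 54.9
lip in bin x,y,z 0.0738 0.0056 0.004 tilt -0.4 F [-5.6 -0.2  5.1]
205 .......................................##................................
206 .....................................######..............................
207 ....................................#######..............................
208 ....................................########.............................
209 ....................................#######..............................
210 ....................................##..###..............................
211 .....................................######..............................
212 ......................................####...............................
220 .............................................
[... 511 characters left out ...]
...................################...####.....................
228 .............................###############.............................
229 .............................###..##...###...............................
230 ..............................#####......................................
lipL,R [315, 225] [287, 230] pills at -12,-36,-52: [300, 221] [298, 213] [296, 208] col0 262
[-0.0045, 0.0039, -0.001, 0.3, 1.6, -0.5] [0.571 0.103 0.259]
[-0.0135, 0.0039, 0.001, 0.3, 4.6, -0.5] [0.562 0.103 0.257]
[-0.0222, 0.004, 0.0037, 0.3, 7.6, -0.5] [0.553 0.102 0.254]
[-0.0305, 0.0041, 0.0071, 0.3, 10.6, -0.5] [0.545 0.102 0.251]
[-0.0384, 0.0041, 0.0111, 0.3, 13.6, -0.5] [0.537 0.101 0.247]
```

```bash
python3 -m pendant '[[[0.003,0,0,0,0,0,-1],[0.004,0,-0.0005,0,0,0,-1]]]'; python3 - <<'E'
from h import *
lipfk(); pmap(); 
S=lambda h,th,e=.077:(b(e+h,.004+h,.006),th)
plan([S(.004,-2),S(.008,-5),S(.012,-8),S(.016,-11),S(.02,-14)],3)
E
```

```text
time_s: 9.25
tcp_pos: [0.5777, 0.1072, 0.2581]
eef_rot: [179.7, -0.2, 3.0]
contact_force: [-11.4, 0.4, 7.7]
gripper_width: 0.0158
gripper_force: 54.9
lip in bin x,y,z 0.0762 0.0055 0.0039 tilt -0.2 F [-11.4   0.4   7.7]
206 ......................................####...............................
207 .....................................######..............................
208 .....................................#######.............................
209 .....................................#######.............................
210 .....................................##.####.............................
211 .....................................######..............................
212 ......................................#####..............................
213 .......................................##................................
219 .................................................##......................
220 ................................................######...................
221 ...............................................#######...................
222 ..................
[... 380 characters left out ...]
.....................################....#.......................
228 .............................########.######.............................
229 ..............................######....##...............................
230 ..............................#####......................................
lipL,R [315, 226] [287, 230] pills at -12,-36,-52: [300, 222] [298, 214] [297, 209] col0 262
[-0.0031, 0.0008, -0.0008, 0.3, 1.8, -0.0] [0.575 0.106 0.259]
[-0.0121, 0.0007, 0.0013, 0.3, 4.8, -0.0] [0.566 0.106 0.257]
[-0.0207, 0.0007, 0.004, 0.3, 7.8, 0.0] [0.557 0.105 0.254]
[-0.029, 0.0007, 0.0074, 0.3, 10.8, 0.0] [0.549 0.105 0.251]
[-0.0369, 0.0006, 0.0114, 0.3, 13.8, 0.0] [0.541 0.105 0.247]
```

```bash
python3 -m pendant '[[[-0.0025,0,-0.0008,0,1.8,0,-1],[-0.0115,0,0.0012,0,4.8,0,-1],[-0.0202,0,0.0038,0,7.8,0,-1]]]'; python3 - <<'E'
from h import *
lipfk(); pmap(); 
S=lambda h,th,e=.076:(b(e+h,.004+h,.006),th)
plan([S(.015,-11),S(.02,-14),S(.024,-16),(b(.09,.05,.006),-16),(b(.08,.09,.006),-18)],3)
E
```

```text
time_s: 9.6
tcp_pos: [0.5566, 0.106, 0.254]
eef_rot: [179.7, -8.1, 3.0]
contact_force: [-12.8, -3.4, 4.5]
gripper_width: 0.0157
gripper_force: 55.0
lip in bin x,y,z 0.0889 0.0054 0.0162 tilt -8.1 F [-12.8  -3.4   4.5]
206 ........................................#................................
207 ......................................#####..............................
208 .....................................#####...............................
209 ....................................########.............................
210 .....................................#######.............................
211 .....................................#######.............................
212 .....................................######..............................
213 ......................................####...............................
219 .................................................###.....................
220 ...............................................#######...................
221 ........................................##.....#######...................
222 ....................
[... 376 characters left out ...]
.......................###############.............................
228 .............................#######...#####.............................
229 ..............................#####......................................
230 ...............................###.......................................
lipL,R [317, 227] [288, 232] pills at -12,-36,-52: [302, 223] [299, 216] [298, 211] col0 262
[-0.0092, 0.0003, 0.0027, 0.2, 2.7, 0.0] [0.547 0.105 0.25 ]
[-0.0164, 0.0003, 0.0047, 0.2, 5.7, 0.0] [0.54  0.105 0.247]
[-0.0203, 0.0002, 0.0059, 0.2, 7.7, 0.0] [0.536 0.104 0.245]
[-0.027, 0.0004, -0.0173, 0.2, 7.7, 0.0] [0.526 0.104 0.267]
[-0.0394, 0.0006, -0.0535, 0.2, 9.7, 0.0] [0.509 0.103 0.301]
```

Pills are now about 7 mm inside the lip and the tilt is holding them. Next: more tilt, then lift clear.

```bash
python3 -m pendant '[[[-0.009,0,0.0025,0,2.7,0,-1],[-0.0164,0,0.0045,0,5.7,0,-1],[-0.0203,0,0.0055,0,7.7,0,-1]]]'; python3 - <<'E'
from h import *
lipfk(); pmap(); print(r.get_state()["joints"].round(1))
plan([(b(.096,.036,.006),-16),(b(.090,.046,.006),-16),(b(.085,.06,.006),-16),(b(.08,.08,.006),-16),(b(.08,.10,.006),-18)],3)
E
```

```text
time_s: 9.95
tcp_pos: [0.5359, 0.1044, 0.2454]
eef_rot: [179.7, -15.7, 3.1]
contact_force: [-28.5, -3.0, 26.3]
gripper_width: 0.0159
gripper_force: 55.0
lip in bin x,y,z 0.0987 0.0048 0.0278 tilt -15.7 F [-28.5  -3.   26.3]
208 ......................................#####..............................
209 .....................................#######.............................
210 .....................................#######.............................
211 .....................................#######.............................
212 .....................................#..####.............................
213 .......................................#####.............................
214 ......................................#####..............................
215 ........................................#................................
219 ................................................######...................
220 .......................................####....########..................
221 ......................................######..#########..................
222 ..............
[... 342 characters left out ...]
.............................
227 .............................#######.....................................
228 ..............................######.....................................
229 ...............................###.......................................
lipL,R [318, 228] [289, 234] pills at -12,-36,-52: [303, 224] [300, 218] [299, 214] col0 262
[ 33.1  13.6 -43.   22.9 -21.3  39.4]
[-0.001, -0.0002, -0.0084, 0.3, 0.2, 0.1] [0.532 0.104 0.253]
[-0.004, -0.0001, -0.0196, 0.3, 0.2, 0.1] [0.526 0.104 0.263]
[-0.005, 0.0, -0.0344, 0.3, 0.2, 0.1] [0.521 0.104 0.277]
[-0.0044, 0.0002, -0.0551, 0.3, 0.2, 0.1] [0.516 0.103 0.297]
[-0.0077, 0.0002, -0.0706, 0.3, 2.2, 0.1] [0.509 0.103 0.311]
```

```bash
python3 -m pendant '[[[-0.002,0,-0.0084,0,0.2,0,-1],[-0.004,0,-0.0196,0,0.2,0,-1],[-0.005,0,-0.0344,0,0.2,0,-1],[-0.0044,0,-0.0551,0,0.2,0,-1],[-0.0077,0,-0.075,0,1.5,0,-1]]]'; python3 - <<'E'
from h import *
lipfk(); pmap((262,150,335,245),"g8"); print(r.get_state()["joints"].round(1))
E
```

```text
time_s: 10.5
tcp_pos: [0.5126, 0.1054, 0.3177]
eef_rot: [179.9, -17.5, 3.1]
contact_force: [1.1, -0.1, -2.0]
gripper_width: 0.0159
gripper_force: 55.0
lip in bin x,y,z 0.0821 0.008 0.1053 tilt -17.5 F [ 1.1 -0.1 -2. ]
187 .........................................#####...........................
188 ........................................#######..........................
189 ........................................###..###.........................
190 ........................................##.#####.........................
191 ........................................#######..........................
192 ........................................#######..........................
193 ........................................######...........................
194 .......................................#######....####...................
195 .......................................#######...######..................
196 ......................................########..#######..................
197 .................................###.##################..................
198 ...............................#########################.................
199 ...............................########################..................
200 ..............................###############...#######..................
201 ...............................########..#.......#####...................
202 ...............................#######...................................
203 ...............................######....................................
204 ................................####.....................................
lipL,R [323, 206] [292, 212] pills at -12,-36,-52: [306, 202] [303, 196] [302, 192] col0 262
[ 35.9   5.3 -40.1  18.9 -30.8  42.1]
```

View pics/g8.png

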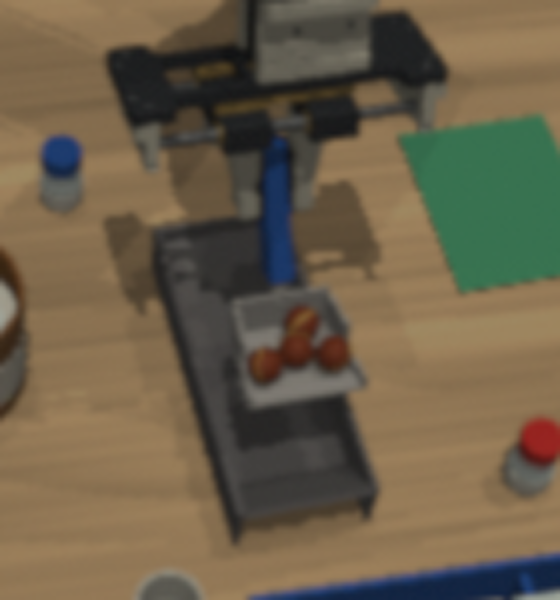

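All four pills are in the scoop and the bin is empty. Next I carry it to the jar, turning to yaw −80° so the pour comes from the bin side, where the reach is comfortable.

```bash
cat >> h.py <<'E'
LIP=np.array([.101,0,.2545])
def path(l1,y1,t1,n,per=5,rnd=4):
    "n equal steps of lip position, yaw, tilt from the present pose; rows grouped per call"
    s=r.get_state(); R0=Ro.from_euler("xyz",s["eef_rot"],degrees=True); p0=s["tcp_pos"]
    l0=p0+R0.apply(LIP); y0=s["eef_rot"][2]; t0=s["eef_rot"][1]; l1=np.array(l1)
    print("from lip",l0.round(3),y0.round(1),t0.round(1))
    pb,Rb=p0,R0
    for k in range(1,n+1):
        f=k/n; p,R=lippose(l0+f*(l1-l0),y0+f*(y1-y0),t0+f*(t1-t0))
        print([float(x) for x in (Rb.inv().apply(p-pb)).round(rnd)]+[float(x) for x in (Rb.inv()*R).as_rotvec(degrees=True).round(1)])
        if k%per==0: pb,Rb=p,R; print("--",p.round(3))
E
python3 -c "
from h import *
path([.562,-.081,.16],-80,-17,15)"
```

```text
from lip [0.686 0.114 0.109] 3.0 -17.8
[-0.0064, -0.0041, -0.0058, -1.7, -0.1, 5.3]
[-0.0114, -0.0081, -0.0111, -3.4, -0.1, 10.5]
[-0.0148, -0.0118, -0.016, -5.0, -0.2, 15.8]
[-0.0167, -0.0149, -0.0203, -6.7, -0.2, 21.1]
[-0.0173, -0.0174, -0.0242, -8.4, -0.3, 26.4]
-- [0.487 0.121 0.338]
[0.0001, -0.0014, -0.0037, -1.7, -0.1, 5.3]
[0.0016, -0.0026, -0.007, -3.3, -0.1, 10.6]
[0.0047, -0.0034, -0.0097, -5.0, -0.2, 15.8]
[0.0093, -0.0038, -0.012, -6.6, -0.2, 21.1]
[0.0152, -0.0035, -0.0139, -8.3, -0.3, 26.4]
-- [0.498 0.12  0.356]
[0.007, -0.0021, -0.0015, -1.6, -0.1, 5.3]
[0.0156, -0.004, -0.0026, -3.3, -0.1, 10.6]
[0.0257, -0.0055, -0.0032, -4.9, -0.2, 15.9]
[0.0372, -0.0066, -0.0034, -6.5, -0.2, 21.2]
[0.0501, -0.007, -0.0031, -8.2, -0.3, 26.5]
-- [0.532 0.087 0.374]
```

```bash
python3 -m pendant '[[[-0.006,-0.004,-0.006,-1.7,-0.1,5.3,-1],[-0.011,-0.008,-0.011,-3.4,-0.1,10.5,-1],[-0.015,-0.012,-0.016,-5,-0.2,15.8,-1],[-0.017,-0.015,-0.02,-6.7,-0.2,21.1,-1],[-0.017,-0.017,-0.024,-8.4,-0.3,26.4,-1]]]'; python3 -m pendant '[[[0,-0.0015,-0.004,-1.7,-0.1,5.3,-1],[0.0015,-0.0026,-0.007,-3.3,-0.1,10.6,-1],[0.005,-0.0034,-0.01,-5,-0.2,15.8,-1],[0.009,-0.0038,-0.012,-6.6,-0.2,21.1,-1],[0.015,-0.0035,-0.014,-8.3,-0.3,26.4,-1]]]'; python3 - <<'E'
from h import *
pmap((240,120,335,240)); print(r.get_state()["joints"].round(1)); path([.562,-.081,.16],-80,-17,5)
E
```

```text
time_s: 11.05
tcp_pos: [0.4875, 0.1208, 0.3344]
eef_rot: [179.7, -17.2, -24.8]
contact_force: [0.7, 0.8, -2.1]
gripper_width: 0.0161
gripper_force: 55.0
time_s: 11.55
tcp_pos: [0.4986, 0.1199, 0.3521]
eef_rot: [179.6, -17.1, -52.4]
contact_force: [-0.2, 0.7, -1.8]
gripper_width: 0.0157
gripper_force: 55.0
164 .............##................................................................................
165 ...........######..............................................................................
166 ..........########.............................................................................
167 ..........########.............................................................................
168 ..........########...#####....#####............................................................
169 ..........#################..#######...........................................................
170 ...........####################...###..........................................................
171 ...........#######.##################....................................................
[... 728 characters left out ...]
.......##..####...............................................................
180 .........................######................................................................
181 ..........................####.................................................................
lipL,R [261, 190] [238, 171] pills at -12,-36,-52: [254, 174] [260, 171] [264, 169] col0 240
[ 41.    6.3 -35.1  21.7 -52.3 -17.7]
from lip [ 0.602 -0.017  0.139] -52.8 -17.1
[0.0071, -0.0005, -0.0023, -1.2, -0.0, 5.2]
[0.0157, -0.0025, -0.0041, -2.8, -0.1, 10.4]
[0.0258, -0.0043, -0.0054, -4.4, -0.1, 15.6]
[0.0372, -0.0056, -0.0063, -6.0, -0.2, 20.8]
[0.0501, -0.0064, -0.0068, -7.6, -0.2, 26.0]
-- [0.532 0.087 0.374]
```

```bash
python3 -m pendant '[[[0.007,-0.0005,-0.002,-1.2,0,5.2,-1],[0.016,-0.0025,-0.004,-2.8,-0.1,10.4,-1],[0.026,-0.0043,-0.0054,-4.4,-0.1,15.6,-1],[0.037,-0.0056,-0.0063,-6,-0.2,20.8,-1],[0.05,-0.0064,-0.0068,-7.6,-0.2,26,-1]]]'; python3 -m pendant '[[[0,0,0,0,0,0,-1]]]'; python3 - <<'E'
from h import *
# jar rim in scene: ellipse from the fresh view; compare with projected rim
t=np.linspace(0,2*np.pi,60); rim=np.c_[.5655+.048*np.cos(t),-.1008+.048*np.sin(t),.1+0*t]
q=proj("scene",rim); print("rim proj bbox",q.min(0).round(1),q.max(0).round(1))
im=r.capture("scene"); m=pix("scene",im,(5,110,50),(20,255,190),(190,150,245,225)); c=np.vstack(np.nonzero(m)[::-1]).T if m.any() else None
print("amber bbox",c.min(0),c.max(0),len(c))
for v in range(160,200,2): print(v,''.join('#' if m[v,u] else '.' for u in range(192,246)))
path([.562,-.081,.118],-80,-14,3)
E
```

```text
time_s: 12.1
tcp_pos: [0.532, 0.0875, 0.3731]
eef_rot: [180.0, -17.0, -79.5]
contact_force: [0.1, 0.5, -2.6]
gripper_width: 0.0161
gripper_force: 55.0
time_s: 12.2
tcp_pos: [0.5326, 0.0872, 0.3733]
eef_rot: [180.0, -17.0, -79.5]
contact_force: [0.7, -0.1, -1.4]
gripper_width: 0.0159
gripper_force: 55.0
rim proj bbox [196.5 166.6] [233.8 197.1]
amber bbox [196 153] [244 219] 815
160 ........................................############..
162 .............................................########.
164 ..............................................#######.
166 .......................####...................#######.
168 ................##################...........#######..
170 ............#######################.........########..
172 ..........##########################........########..
174 .......##############################.........###.....
176 ......############................###.................
178 .....#########.......................#................
180 .....######...........................................
182 ....#####................................####.........
184 ....####..................................###.........
186 .....##...................................###.........
188 .....##...................................##..........
190 ......#..................................###..........
192 .......##..............................####...........
194 ........###..........................#####............
196 ........#####.....................#######.............
198 ..........##########........############..............
from lip [ 0.564 -0.081  0.159] -79.3 -17.0
[0.0004, 0.0001, 0.0113, -0.0, -1.0, 0.2]
[0.0009, -0.0, 0.0228, -0.1, -2.0, 0.4]
[0.0014, -0.0001, 0.0343, -0.1, -3.0, 0.6]
```

```bash
python3 -m pendant '[[[0,0,0.012,0,-1.5,0,-1],[0.0005,0,0.024,0,-3,0,-1],[0.001,0,0.0355,0,-4.5,0,-1]]]'; python3 - <<'E'
from h import *
pmap((190,130,300,240)); path([.5635,-.087,.108],-80,42,7,5)
E
```

```text
time_s: 12.55
tcp_pos: [0.5334, 0.0765, 0.3389]
eef_rot: [180.0, -12.4, -79.2]
contact_force: [-7.1, 23.4, 27.3]
gripper_width: 0.0159
gripper_force: 55.0
162 ...............................................##.............................................................
163 ..............................................####............................................................
164 .............................................######...........................................................
165 ............................................########..........................................................
166 ............................................########..........................................................
167 ............................................########..........................................................
168 .......................######.#..............########.........................................................
169 ....................################.........############.....................................................
170 .................####
[... 4339 characters left out ...]
.....
216 .....................##############...........................................................................
217 .......................#.#######..............................................................................
lipL,R [230, 189] [221, 165] pills at -12,-36,-52: [231, 173] [239, 171] [245, 171] col0 190
from lip [ 0.562 -0.074  0.112] -79.3 -12.3
[0.037, -0.0002, -0.0104, -0.0, -7.8, 0.1]
[0.0753, -0.0001, -0.0159, -0.0, -15.5, 0.2]
[0.114, 0.0002, -0.0165, -0.0, -23.3, 0.3]
[0.1527, 0.0006, -0.012, -0.0, -31.0, 0.4]
[0.1905, 0.0011, -0.0026, 0.0, -38.8, 0.5]
-- [ 0.567 -0.106  0.382]
[0.0372, 0.0003, -0.0117, 0.1, -7.8, 0.1]
[0.0756, 0.0007, -0.0185, 0.1, -15.5, 0.2]
```

```bash
python3 -m pendant '[[[0,0,-0.012,0,0,0,-1],[0,0,-0.025,0,0,0,-1],[0,0,-0.025,0,0,0,-1]]]'; python3 - <<'E'
from h import *
im=r.capture("scene"); im2=r.capture("top")
m=pix("scene",im,(5,110,50),(20,255,190),(190,150,236,225)); p=np.vstack(np.nonzero(m)[::-1]).T; print("scene amber",p.min(0),p.max(0))
m=pix("top",im2,(5,110,50),(20,255,190),(262,175,320,235))
for v in range(180,234,2): print(v,''.join('#' if m[v,u] else '.' for u in range(262,320)))
im0=cv2.imread("pics/top1.png")[:,:,::-1]; m=pix("top",im0,(5,110,50),(20,255,190),(262,175,320,235))
for v in range(180,234,2): print(v,''.join('#' if m[v,u] else '.' for u in range(262,320)))
lipfk()
E
```

```text
time_s: 12.9
tcp_pos: [0.5331, 0.082, 0.3658]
eef_rot: [-179.9, -12.5, -79.4]
contact_force: [0.5, -0.1, -2.2]
gripper_width: 0.0158
gripper_force: 55.0
scene amber [196 166] [235 219]
180 #########.....##..########................................
182 ##################........................................
184 ######################...####################.#.#.........
186 ...###..##############################....................
188 ######################..........##########................
190 ............######...................#########............
192 ............###........................######.............
194 #####.......##...........................#####............
196 ######....................................#########.......
198 ######.....................................#####.##.......
200 #####.......................................####..........
202 #............................................####.........
204 ###..........................................########.....
206 ###..........................................########.....
208 ###..........................
[... 1856 characters left out ...]

214 #########...###............................###############
216 ##########...####........................#################
218 ###########....####....................###################
220 #############....######............#######################
222 ################.....###############.#####################
224 ####################.............#########################
226 ##########################################################
228 ##########################################################
230 ##########################################################
232 ##########################################################
lip in bin x,y,z -0.0535 -0.1678 0.1374 tilt -12.5 F [ 0.  -0.4 -0.8]
```

Top-view inner rim edges match the first image, so the jar did not move. I'll pour from a bit higher.

```bash
python3 - <<'E'
from h import *
path([.5635,-.086,.122],-80,46,8,4)
E
```

```text
from lip [ 0.561 -0.07   0.137] -79.4 -12.5
[0.0348, 0.0, -0.0085, 0.0, -7.3, 0.1]
[0.0708, -0.0, -0.0126, 0.0, -14.6, 0.2]
[0.1073, 0.0, -0.0123, 0.0, -21.9, 0.2]
[0.1437, 0.0002, -0.0076, 0.0, -29.3, 0.3]
-- [ 0.558 -0.055  0.402]
[0.0358, 0.0, -0.0095, 0.0, -7.3, 0.1]
[0.0726, 0.0002, -0.0148, 0.1, -14.6, 0.1]
[0.1101, 0.0004, -0.0156, 0.1, -21.9, 0.2]
[0.1475, 0.0007, -0.0119, 0.2, -29.3, 0.3]
-- [ 0.583 -0.197  0.371]
```

```bash
python3 -m pendant '[[[0.035,0,-0.0085,0,-7.3,0,-1],[0.071,0,-0.0126,0,-14.6,0,-1],[0.107,0,-0.0123,0,-21.9,0.2,-1],[0.144,0,-0.0076,0,-29.3,0.3,-1]]]'; python3 -m pendant '[[[0.036,0,-0.0095,0,-7.3,0,-1],[0.0725,0,-0.0148,0,-14.6,0.1,-1],[0.11,0,-0.0156,0,-21.9,0.2,-1],[0.1475,0.0005,-0.012,0,-29.3,0.3,-1],[0.1475,0.0005,-0.012,0,-29.3,0.3,-1]]]';  python3 -m pendant '[[[0,0,0,0,0,0,-1],[0,0,0,0,0,0,-1],[0,0,0,0,0,0,-1]]]'; python3 - <<'E'
from h import *
lipfk(); print(r.get_state()["joints"].round(1)); pmap((190,150,300,240))
path([.545,.02,.17],-80,0,10,5)
E
```

```text
time_s: 13.4
tcp_pos: [0.5584, -0.0556, 0.4035]
eef_rot: [-179.9, 17.0, -79.5]
contact_force: [-0.1, -0.2, -1.8]
gripper_width: 0.0155
gripper_force: 55.0
time_s: 13.9
tcp_pos: [0.5831, -0.2035, 0.3648]
eef_rot: [178.9, 46.5, -81.2]
contact_force: [-0.6, -0.1, -2.9]
gripper_width: 0.0153
gripper_force: 55.0
time_s: 14.2
tcp_pos: [0.5834, -0.1961, 0.3727]
eef_rot: [179.8, 45.9, -80.0]
contact_force: [-0.1, -0.5, -0.8]
gripper_width: 0.0158
gripper_force: 55.0
lip in bin x,y,z -0.0521 -0.1836 0.1231 tilt 45.9 F [-0.1 -0.5 -0.8]
[-16.9  25.5  11.9 -40.3 -98.9  28.7]
168 .....................########.#...............................................................................
169 ....................###############...........................................................................
170 ....................##.#######.#####..........................................................................
171 ....................###..###########..........................................................................
172 ..................####.########.####..............................
[... 4434 characters left out ...]
.........########..............................................................................
lipL,R [225, 187] [216, 163] pills at -12,-36,-52: [220, 171] [226, 165] [230, 161] col0 190
from lip [ 0.563 -0.085  0.123] -80.0 45.9
[-0.0308, 0.0007, 0.0133, 0.2, 4.6, 0.0]
[-0.0609, 0.0006, 0.0282, 0.2, 9.2, 0.0]
[-0.0901, 0.0005, 0.0447, 0.2, 13.8, 0.0]
[-0.1182, 0.0004, 0.0625, 0.2, 18.4, 0.0]
[-0.1452, 0.0003, 0.0817, 0.2, 23.0, 0.0]
-- [ 0.555 -0.039  0.42 ]
[-0.0317, -0.0001, 0.0088, 0.0, 4.6, 0.0]
[-0.0626, -0.0001, 0.0191, 0.0, 9.2, 0.0]
[-0.0927, -0.0002, 0.031, 0.0, 13.8, 0.0]
[-0.1217, -0.0002, 0.0443, 0.0, 18.4, 0.0]
[-0.1496, -0.0003, 0.0589, 0.0, 23.0, 0.0]
-- [0.527 0.119 0.424]
```

```bash
python3 -m pendant '[[[-0.0308,0,0.0133,0,4.6,0,-1],[-0.0609,0,0.0282,0,9.2,0,-1],[-0.0901,0,0.0447,0,13.8,0,-1],[-0.1182,0,0.0625,0,18.4,0,-1],[-0.1452,0,0.0817,0,23,0,-1]]]'; python3 -m pendant '[[[-0.0317,0,0.0088,0,4.6,0,-1],[-0.0626,0,0.0191,0,9.2,0,-1],[-0.0927,0,0.031,0,13.8,0,-1],[-0.1217,0,0.0443,0,18.4,0,-1],[-0.1496,0,0.0589,0,23,0,-1]]]'; python3 - <<'E'
from h import *
lipfk(); print(r.get_state()["joints"].round(1))
for n,box in(("top",(270,182,312,230)),("scene",(195,160,242,205))):
    im=r.capture(n); hsv=cv2.cvtColor(im,cv2.COLOR_RGB2HSV); g=hsv[...,2]; cv2.imwrite(f"pics/j_{n}.png",im[:,:,::-1])
    for v in range(box[1],box[3]): print(v,''.join(' .:-=+*#%@'[9-min(9,int(g[v,u])//26)] for u in range(box[0],box[2])))
E
```

```text
time_s: 14.75
tcp_pos: [0.555, -0.0381, 0.4214]
eef_rot: [-180.0, 22.8, -79.9]
contact_force: [0.1, -0.3, -1.5]
gripper_width: 0.016
gripper_force: 55.0
time_s: 15.25
tcp_pos: [0.5264, 0.1202, 0.4255]
eef_rot: [-180.0, -0.1, -79.8]
contact_force: [0.1, -0.7, -1.3]
gripper_width: 0.0158
gripper_force: 55.0
lip in bin x,y,z -0.0642 -0.0768 0.1711 tilt -0.1 F [ 0.1 -0.7 -1.3]
[ 33.7   7.  -14.6   0.1 -68.4 -23.5]
182 -:---------------------------:::::::::::::
183 ------------------------------::::::::::::
184 ------------------------------::::::::::::
185 --------------=---------===----:::::::::::
186 ::::::::----====+*******+==-=--:::::::::::
187 ::::::::--===+*************+=-=-::::::::::
188 ---------==+***+++++++++*****+===-::::::::
189 :::----===**++==========++*****+----::::::
190 :::----==*++===============+****+----:::::
191 ::----=+*+====:==============+***+--::::..
192 :----==*+===.............:===-+***+--:::..
193 -----=+===................:===-+***+==:::.
194 ---==++=...................:=--=+***=-::::
195 ---+=+=......................:---+**+--:::
196 ---====.................
[... 3209 characters left out ...]
-----------==+*###+=====
192 ===+#*+==------------------------==+*####*+====
193 ===+##*+==---------------------===+*#####*+====
194 ===+*##**+==-----=-----------====+*######*+====
195 ===+*####*+===-====-------=====++*#######*++===
196 ===+*#####**++===============++**########*++===
197 ===+*#######**+++========+++**##########**++===
198 ==++*#########****++++++****###########***+====
199 ===+**##################################**+====
200 ===++***#############################**#**+====
201 ==+++***###########################****#**+====
202 ===++****#########################******#*++===
203 ====+******######################******##*++===
204 ====+*********#################********##*+====
```

```bash
python3 - <<'E'
from h import *
for n in("scene","top"):
    im=cv2.imread(f"pics/j_{n}.png")[:,:,::-1]; hsv=cv2.cvtColor(im,cv2.COLOR_RGB2HSV)
    m=(((hsv[...,0]<9)|(hsv[...,0]>174))&(hsv[...,1]>140)&(hsv[...,2]>50)).astype(np.uint8)*255
    for c in blobs(m,6): 
        if cv2.contourArea(c)<400: print(n,cv2.contourArea(c),cen(c).round(1),cv2.boundingRect(c))
s=r.get_state(); R0=Ro.from_euler("xyz",s["eef_rot"],degrees=True)
for x in(0,-.012,-.036,-.052): print([proj(n,s["tcp_pos"]+R0.apply([.101+x,0,.2405]))[0].round(0) for n in("scene","top")])
E
```

```text
scene 91.0 [365.1 219.6] (360, 214, 12, 12)
[array([262., 149.]), array([241., 207.])]
[array([267., 148.]), array([236., 208.])]
[array([276., 146.]), array([226., 209.])]
[array([282., 144.]), array([219., 210.])]
```

```bash
python3 - <<'E'
from h import *
im=cv2.imread("pics/j_scene.png")[:,:,::-1]; hsv=cv2.cvtColor(im,cv2.COLOR_RGB2HSV)
m=((hsv[...,0]<12)|(hsv[...,0]>172))&(hsv[...,1]>110)
for v in range(130,166,1): print(v,''.join('#' if m[v,u] else str(min(9,hsv[v,u,2]//26)) for u in range(245,310)))
m=((hsv[...,0]<10)|(hsv[...,0]>172))&(hsv[...,1]>130)
for c in blobs(m.astype(np.uint8)*255,3):
    if cv2.contourArea(c)<900: print(cv2.contourArea(c),cen(c).round(0),hsv[int(cen(c)[1]),int(cen(c)[0])])
im=cv2.imread("pics/scene1.png")[:,:,::-1]; hsv=cv2.cvtColor(im,cv2.COLOR_RGB2HSV); print("pill hsv",hsv[208,290],hsv[207,302],hsv[219,307], "jar floor",hsv[186,217])
t=cv2.imread("pics/j_top.png")[:,:,::-1];t0=cv2.imread("pics/top1.png")[:,:,::-1]; h=cv2.cvtColor(t0,cv2.COLOR_RGB2HSV); print("top pill",h[171,206],h[175,219],h[186,221])
d=cv2.absdiff(t,t0).max(2)
for c in blobs((d>40).astype(np.uint8)*255,6): print("topdiff",cv2.contourArea(c),cen(c).round(0),cv2.boundingRect(c))
E
```

```text
130 55555555555555555555555555555555555555554433332222222222222222222
131 55555555555555555555555555555555555444443333322222222222222122222
132 55555555555555555555555555555544444333332233322222222222222223322
133 45555555555555555555555555544443333222222223322222222222221223322
134 44555555555555555554444444444332222222222222322222222222222233322
135 44444555555444555555555555554322222222222222222222222222223333333
136 44444444555555555555555555554322222222222222222222222222223333333
137 44444444555555555555555555554322222222222222222222222222233333333
138 44444444555555555555555554444322222223333332222222222222333333333
139 44555555555555555555544443333222333333444432222222233333333333333
140 55555555555555555544333333333333334444444433222222333333333333333
141 55555555555555555543333333334444444444444443222233333333333333333
142 44455555555555555443333444444444444444444443322233333333333333333
143 34444555555555555543444444444444444444444443322223333333333333333
144 33334455555555555544444444444444444444444444332223333444443333333
145 4444344555544444555444444444444444444444444443
[... 1317 characters left out ...]
33333333221111111111111233344444
165 55555555555555555555555555443222222221121111111111111111233344444
94.0 [365. 220.] [  1 202 148]
pill hsv [  8 175  93] [  8 179  91] [  8 177  92] jar floor [ 50  15 156]
top pill [  9 188 122] [  9 188 115] [  9 192 110]
topdiff 27782.5 [104. 245.] (13, 116, 225, 268)
topdiff 1216.0 [173. 285.] (148, 263, 52, 46)
topdiff 1101.5 [251. 364.] (202, 349, 81, 35)
topdiff 1024.0 [218. 209.] (200, 178, 41, 55)
topdiff 211.5 [  4. 227.] (0, 214, 13, 36)
topdiff 124.5 [220. 181.] (215, 171, 10, 21)
topdiff 18.5 [208. 362.] (198, 360, 20, 4)
topdiff 16.5 [175. 351.] (172, 349, 7, 5)
topdiff 14.5 [ 25. 351.] (23, 347, 5, 11)
topdiff 7.5 [ 19. 340.] (15, 338, 8, 5)
```

```bash
python3 - <<'E'
from h import *
s0=cv2.imread("pics/scene1.png")[:,:,::-1]; s1=cv2.imread("pics/j_scene.png")[:,:,::-1]; d=cv2.absdiff(s0,s1).max(2)
for c in blobs((d>30).astype(np.uint8)*255,6): print("scenediff",cv2.contourArea(c),cen(c).round(0),cv2.boundingRect(c))
C=[]
for n,im,box in(("scene",s1,(198,172,236,204)),("top",cv2.imread("pics/j_top.png")[:,:,::-1],(270,185,312,226))):
    m=pix(n,im,(0,0,125),(180,60,255),box); c=blobs(m)[0]; C.append(cen(c)); print(n,cen(c).round(1),cv2.boundingRect(c),cv2.fitEllipse(c))
print("tri",tri(C[0],C[1]))
for z in(.006,.05,.1): print(z,proj("scene",[.5655,-.099,z]),proj("top",[.5655,-.099,z]))
print(np.abs(s0[176:200,198:236].astype(int)-s1[176:200,198:236]).max(), s1[180:196:3,205:230:4].tolist()[2])
E
```

```text
scenediff 10113.5 [316.  86.] (251, 0, 127, 185)
scenediff 2228.0 [394.  52.] (343, 25, 87, 63)
scenediff 1313.0 [450.  19.] (422, 0, 68, 46)
scenediff 648.0 [263.  11.] (250, 0, 33, 29)
scenediff 424.0 [201.  27.] (192, 7, 20, 40)
scenediff 324.0 [289.  28.] (276, 13, 22, 34)
scenediff 266.0 [283. 175.] (271, 167, 28, 19)
scenediff 99.0 [291. 214.] (285, 205, 13, 19)
scenediff 44.0 [306. 220.] (303, 216, 8, 9)
scenediff 41.5 [236.  48.] (225, 40, 24, 12)
scenediff 40.0 [302. 209.] (298, 205, 8, 8)
scenediff 36.5 [265. 171.] (262, 167, 7, 12)
scenediff 19.0 [298. 182.] (295, 179, 6, 6)
scenediff 18.0 [247.  88.] (237, 84, 17, 8)
scenediff 10.0 [478.   2.] (476, 0, 5, 4)
scenediff 6.5 [462.  50.] (458, 49, 9, 3)
scenediff 6.0 [468.   0.] (463, 0, 12, 2)
scene [216.6 186.8] (201, 177, 33, 21) ((216.5433349609375, 186.80923461914062), (19.8564510345459, 31.757165908813477), 85.42889404296875)
top [289.5 204.5] (273, 189, 33, 32) ((289.5180969238281, 204.49290466308594), (30.74588394165039, 33.114952087402344), 128.39154052734375)
tri [ 0.56642128 -0.10014984  0.07715492]
0.006 [[217.51164513 201.11265728]] [[285.57471693 207.90187117]]
0.05 [[216.76877446 192.20602732]] [[287.30088305 205.9825986 ]]
0.1 [[215.8711479  181.38482605]] [[289.45430189 203.58771368]]
10 [[157, 163, 154], [157, 164, 155], [157, 164, 154], [157, 161, 150], [157, 156, 142], [157, 153, 138], [157, 153, 138]]
```

The diffs show no pill anywhere on the table, in the bin or in the pan. The jar looks opaque white at about z = 77 mm, so its contents cannot be seen, and that is where the pills must be. Next: the scoop goes back.

```bash
python3 - <<'E'
from h import *
path([.506,.332,.10],7.9,0,12,4)
E
```

```text
from lip [0.544 0.023 0.17 ] -79.6 -0.1
[-0.0251, 0.0119, 0.0058, 0.2, 0.0, -7.3]
[-0.0486, 0.0229, 0.0116, 0.2, 0.0, -14.6]
[-0.0705, 0.0335, 0.0174, 0.2, 0.0, -21.9]
[-0.0908, 0.0435, 0.0232, 0.2, 0.0, -29.2]
-- [0.467 0.204 0.401]
[-0.021, -0.0012, 0.0058, 0.0, -0.0, -7.3]
[-0.0405, -0.0026, 0.0116, 0.0, -0.0, -14.6]
[-0.0583, -0.0044, 0.0174, 0.0, -0.0, -21.9]
[-0.0746, -0.0068, 0.0231, 0.0, -0.0, -29.2]
-- [0.424 0.265 0.378]
[-0.0114, -0.0101, 0.0058, 0.0, -0.0, -7.3]
[-0.0213, -0.0204, 0.0116, 0.0, -0.0, -14.6]
[-0.0295, -0.0311, 0.0174, 0.0, -0.0, -21.9]
[-0.0362, -0.0424, 0.0232, 0.0, -0.0, -29.2]
-- [0.406 0.318 0.355]
```

```bash
python3 -m pendant '[[[-0.025,0.012,0.0058,0,0,-7.3,-1],[-0.0486,0.023,0.0116,0,0,-14.6,-1],[-0.0705,0.0335,0.0174,0,0,-21.9,-1],[-0.0908,0.0435,0.0232,0,0,-29.2,-1]]]'; python3 -m pendant '[[[-0.021,-0.0012,0.0058,0,0,-7.3,-1],[-0.0405,-0.0026,0.0116,0,0,-14.6,-1],[-0.0583,-0.0044,0.0174,0,0,-21.9,-1],[-0.0746,-0.0068,0.0231,0,0,-29.2,-1]]]'; python3 -m pendant '[[[-0.0114,-0.01,0.0058,0,0,-7.3,-1],[-0.0213,-0.0204,0.0116,0,0,-14.6,-1],[-0.0295,-0.031,0.0174,0,0,-21.9,-1],[-0.0362,-0.0424,0.0232,0,0,-29.2,-1],[-0.0362,-0.0424,0.0232,0,0,-29.2,-1]]]'; python3 - <<'E'
from h import *
a=r.capture("top");b_=r.capture("scene"); cv2.imwrite("pics/k_top.png",a[:,:,::-1]); cv2.imwrite("pics/k_scene.png",b_[:,:,::-1])
path([.506,.332,.012],7.9,0,5,5)
s0=cv2.imread("pics/scene1.png")[:,:,::-1].astype(int)
for nm,bx in(("jar side",(200,200,234,218)),("wood",(60,60,100,90))): print(nm,(b_[bx[1]:bx[3],bx[0]:bx[2]].astype(int)-s0[bx[1]:bx[3],bx[0]:bx[2]]).mean((0,1)).round(1),np.abs(b_[bx[1]:bx[3],bx[0]:bx[2]].astype(int)-s0[bx[1]:bx[3],bx[0]:bx[2]]).max())
d=np.abs(b_.astype(int)-s0).max(2)
for c in blobs((d>30).astype(np.uint8)*255,6): print("diff",cv2.contourArea(c),cen(c).round(0),cv2.boundingRect(c))
E
```

```text
time_s: 15.75
tcp_pos: [0.4678, 0.2006, 0.4014]
eef_rot: [179.9, 0.2, -50.4]
contact_force: [0.3, 0.9, -0.7]
gripper_width: 0.0158
gripper_force: 55.0
time_s: 16.15
tcp_pos: [0.426, 0.2624, 0.3785]
eef_rot: [-179.9, 0.2, -21.2]
contact_force: [0.5, -0.6, -2.2]
gripper_width: 0.016
gripper_force: 55.0
time_s: 16.65
tcp_pos: [0.4082, 0.3155, 0.3547]
eef_rot: [-179.9, 0.2, 7.9]
contact_force: [-0.4, 0.3, -0.8]
gripper_width: 0.0159
gripper_force: 55.0
from lip [0.508 0.328 0.1  ] 7.5 0.2
[-0.0004, -0.001, 0.0177, -0.1, 0.0, -0.1]
[-0.0007, -0.0017, 0.0354, -0.1, 0.1, -0.1]
[-0.0011, -0.0024, 0.0532, -0.1, 0.1, -0.2]
[-0.0014, -0.0031, 0.0709, -0.1, 0.2, -0.3]
[-0.0018, -0.0038, 0.0886, -0.1, 0.2, -0.4]
-- [0.406 0.318 0.266]
jar side [2.9 2.6 2. ] 6
wood [5.  4.1 3. ] 6
diff 7935.5 [361.  69.] (251, 0, 179, 148)
diff 1468.0 [315.  32.] (276, 13, 84, 33)
diff 1292.0 [450.  19.] (422, 0, 68, 46)
diff 424.5 [357. 158.] (342, 143, 32, 28)
diff 237.5 [204.  31.] (197, 15, 15, 31)
diff 169.5 [255.   7.] (249, 0, 17, 22)
diff 158.5 [311.  79.] (297, 73, 31, 14)
diff 126.5 [396.   2.] (377, 0, 35, 6)
diff 48.5 [294. 219.] (290, 215, 8, 9)
diff 46.5 [289. 210.] (286, 205, 8, 10)
diff 46.0 [302. 209.] (298, 205, 9, 9)
diff 45.0 [307. 220.] (303, 216, 8, 9)
diff 19.5 [243.  45.] (236, 39, 14, 11)
diff 10.5 [478.   2.] (475, 0, 6, 4)
diff 8.5 [304.  86.] (299, 85, 11, 3)
diff 6.0 [368. 151.] (366, 149, 4, 5)
```

```bash
python3 -m pendant '[[[-0.001,-0.001,0.025,0,0,0,-1],[-0.001,-0.002,0.05,0,0,0,-1],[-0.0015,-0.003,0.07,0,0,0,-1],[-0.0018,-0.0035,0.082,0,0,0,-1],[-0.0018,-0.0035,0.088,0,0,0,-1]]]'; python3 -m pendant '[[[0,0,0.002,0,0,0,-1],[0,0,0.004,0,0,0,-1],[0,0,0.0055,0,0,0,-1]]]'; python3 -c "from h import *;lipfk()"; python3 -m pendant '[[[0,0,0.001,0,0,0,-1],[0,0,0.002,0,0,0,-1]]]';python3 -c "from h import *;lipfk()"
```

```text
time_s: 17.25
tcp_pos: [0.4064, 0.3173, 0.2661]
eef_rot: [180.0, 0.3, 7.5]
contact_force: [0.2, 0.0, -1.3]
gripper_width: 0.0155
gripper_force: 55.0
time_s: 17.55
tcp_pos: [0.4056, 0.3173, 0.2647]
eef_rot: [-180.0, 0.3, 7.6]
contact_force: [-27.5, -8.6, 43.4]
gripper_width: 0.0158
gripper_force: 55.0
lip in bin x,y,z -0.0851 0.2351 0.0097 tilt 0.3 F [-27.5  -8.6  43.4]
time_s: 17.75
tcp_pos: [0.4049, 0.3171, 0.2633]
eef_rot: [-180.0, 0.3, 7.6]
contact_force: [-32.1, -7.2, 49.0]
gripper_width: 0.0155
gripper_force: 55.0
lip in bin x,y,z -0.086 0.235 0.0083 tilt 0.3 F [-32.1  -7.2  49. ]
```

The scoop touches about 8 mm early, so it has slipped a few degrees nose-down in the grip. I'll tilt the tool back to set it down flat.

```bash
python3 -m pendant '[[[0,0,-0.004,0,0,0,-1],[0,0,-0.009,0,0,0,-1]]]'; python3 - <<'E'
from h import *
s=r.get_state(); print(s["moment"].round(2))
go([.4065,.3175,.108],7.6,-4.5); go([.4065,.3175,.103],7.6,-4.5); go([.4065,.3175,.0985],7.6,-4.5)
E
```

```text
time_s: 17.95
tcp_pos: [0.4066, 0.318, 0.2695]
eef_rot: [-179.9, 0.1, 7.6]
contact_force: [-0.2, -0.7, -1.2]
gripper_width: 0.0157
gripper_force: 55.0
[-0.05  0.04  0.03]
time 17.95 dist 0.013 ang 4.7 tcp-> [0.394 0.316 0.267]
[-0.013, 0.0, 0.003] [-0.1, 4.6, -0.0]
time 17.95 dist 0.015 ang 4.7 tcp-> [0.394 0.316 0.262]
[-0.013, 0.0, 0.008] [-0.1, 4.6, -0.0]
time 17.95 dist 0.0178 ang 4.7 tcp-> [0.394 0.316 0.257]
[-0.013, 0.0, 0.013] [-0.1, 4.6, -0.0]
```

```bash
python3 -m pendant '[[[-0.006,0,0.001,0,2.3,0,-1],[-0.013,0,0.003,0,4.6,0,-1],[-0.013,0,0.006,0,4.6,0,-1]]]'; python3 -m pendant '[[[0,0,0.0015,0,0,0,-1],[0,0,0.003,0,0,0,-1]]]'; python3 -m pendant '[[[0,0,0.001,0,0,0,-1],[0,0,0.002,0,0,0,-1]]]'; python3 -c "
from h import *
s=r.get_state();print(s['moment'].round(2),s['joints'].round(1))"
```

```text
time_s: 18.25
tcp_pos: [0.393, 0.3155, 0.2624]
eef_rot: [-180.0, -4.4, 7.6]
contact_force: [-0.6, 0.2, -1.4]
gripper_width: 0.016
gripper_force: 55.0
time_s: 18.45
tcp_pos: [0.3942, 0.3164, 0.2591]
eef_rot: [-180.0, -4.3, 7.6]
contact_force: [0.1, 0.6, -1.4]
gripper_width: 0.0159
gripper_force: 55.0
time_s: 18.65
tcp_pos: [0.3943, 0.3162, 0.2569]
eef_rot: [-180.0, -4.3, 7.6]
contact_force: [0.6, 0.8, -1.4]
gripper_width: 0.0155
gripper_force: 55.0
[-0.08  0.31 -0.05] [ 62.4  12.3 -35.4   5.5 -40.   31. ]
```

```bash
python3 -m pendant '[[[0,0,0.001,0,0,0,-1]]]'; python3 -m pendant '[[[0,0,0.001,0,0,0,-1]]]';  python3 -c "
from h import *
s=r.get_state();print(s['moment'].round(2))"
```

```text
time_s: 18.75
tcp_pos: [0.3943, 0.3161, 0.2559]
eef_rot: [-180.0, -4.3, 7.6]
contact_force: [1.3, -0.5, -1.3]
gripper_width: 0.0158
gripper_force: 55.0
time_s: 18.85
tcp_pos: [0.3941, 0.3161, 0.2556]
eef_rot: [-180.0, -4.3, 7.6]
contact_force: [-11.9, -2.1, 18.1]
gripper_width: 0.0159
gripper_force: 55.0
[-0.99  3.43 -0.03]
```

```bash
python3 -m pendant '[[[0,0,-0.0005,0,0,0,-1],[0,0,-0.0005,0,0,0,-0.6],[0,0,-0.0005,0,0,0,-0.5],[0,0,-0.0005,0,0,0,-0.45],[0,0,-0.0005,0,0,0,-0.4]]]' 10; python3 -m pendant '[[[0,0,-0.0005,0,0,0,0],[0,0,0,0,0,0,0.2],[0,0,0,0,0,0,0.2]]]'; python3 - <<'E'
from h import *
a=r.capture("scene"); cv2.imwrite("pics/l_scene.png",a[:,:,::-1])
go([.3865,.315,.25],7.6,-4.5,5)
# handle location now vs at first
for nm in("scene1","l_scene"):
    im=cv2.imread(f"pics/{nm}.png")[:,:,::-1]; c=blobs(pix("scene",im,(105,120,30),(130,255,255),(330,90,380,160)))[0]; print(nm,cen(c).round(1),cv2.boundingRect(c))
E
```

```text
time_s: 19.35
tcp_pos: [0.3941, 0.3161, 0.2556]
eef_rot: [-180.0, -4.4, 7.6]
contact_force: [-0.3, 0.8, -0.3]
gripper_width: 0.0252
gripper_force: 0.0
time_s: 19.65
tcp_pos: [0.394, 0.3161, 0.2555]
eef_rot: [-180.0, -4.4, 7.6]
contact_force: [0.2, -1.0, -0.5]
gripper_width: 0.0447
gripper_force: 0.0
time 19.7 dist 0.1543 ang 0.1 tcp-> [0.374 0.313 0.409]
[-0.002, 0.0, -0.031] [-0.0, 0.0, 0.0]
[-0.003, 0.0, -0.062] [-0.0, 0.1, 0.0]
[-0.005, 0.0, -0.092] [-0.0, 0.1, 0.0]
[-0.007, 0.0, -0.123] [-0.0, 0.1, 0.0]
[-0.008, 0.0, -0.154] [-0.0, 0.1, 0.0]
scene1 [355.1 126.7] (352, 112, 7, 31)
l_scene [354.1 129.9] (351, 116, 7, 26)
```

```bash
python3 -m pendant '[[[-0.002,0,-0.03,0,0,0,0.2],[-0.003,0,-0.062,0,0,0,0.2],[-0.005,0,-0.1,0,0,0,0.2],[-0.007,0,-0.15,0,0,0,0.2],[-0.008,0,-0.18,0,0,0,0.2]]]'; python3 - <<'E'
from h import *
a=r.capture("scene"); t=r.capture("top"); cv2.imwrite("pics/m_scene.png",a[:,:,::-1]); cv2.imwrite("pics/m_top.png",t[:,:,::-1])
c=blobs(pix("scene",a,(105,120,30),(130,255,255),(330,90,380,160)))[0]; print("handle",cen(c).round(1),cv2.boundingRect(c))
C={}
for n,im,box in(("scene",a,(100,155,165,205)),("top",t,(345,220,400,275))):
    m=pix(n,im,(0,0,120),(180,70,255),box); c=blobs(m)[0]; e=cv2.fitEllipse(cv2.convexHull(c)); C[n]=e; print(n,cen(c).round(1),cv2.boundingRect(c),[np.round(k,1) for k in e],"flange at",ray(n,e[0],.034)[0,:2].round(4))
    m=pix(n,im,(105,100,50),(130,255,255),(box[0],box[1],box[2],box[3])); c=blobs(m)[0]; h=cv2.convexHull(c); e=cv2.minEnclosingCircle(h); print("coaster",e, cv2.boundingRect(c))
for nm,u in(("syrup",((157,243),(351,143))),("spray",((93,216),(409.5,179.5)))): print(nm,tri(*u).round(3))
# printed map of the stopper in top
g=cv2.cvtColor(t,cv2.COLOR_RGB2GRAY)
for v in range(222,268): print(v,''.join('%x'%(g[v,u]//16) for u in range(344,396)))
E
```

```text
time_s: 20.2
tcp_pos: [0.3725, 0.3131, 0.4382]
eef_rot: [-179.8, -4.5, 7.6]
contact_force: [0.6, 0.3, 0.3]
gripper_width: 0.0526
gripper_force: 0.0
handle [354.2 125.7] (351, 111, 7, 31)
scene [130.3 178.6] (112, 164, 37, 31) [array([130.4, 178.6]), array([29.7, 38.4]), np.float64(71.1)] flange at [ 0.476  -0.3323]
coaster ((137.0, 184.0), 19.416587829589844) (121, 170, 35, 30)
top [372.2 242.3] (354, 223, 38, 40) [array([372.2, 242.4]), array([36.9, 39.6]), np.float64(157.9)] flange at [ 0.4732 -0.3346]
coaster ((365.1466064453125, 245.43984985351562), 21.077932357788086) (346, 225, 34, 42)
syrup [ 0.728 -0.256  0.112]
spray [ 0.635 -0.409  0.114]
222 9999999999999999999999999888899999999999999999999999
223 99999999999999998888778889889a9999899999999999999999
224 999999999999998877666899abbbbbbaa9999888888888888888
225 999999999999887655679bbbbbbbbbbbbbbaa999999999999999
226 9999999999886555568bbbbbbbbbbbbbbbbbbaa9999999999999
227 99999999986555557abbbbbbbbbbbbbbbbbbbbaa999999999999
228 9999999886555557abbbbbbbbbbbbbbbbbbbbbbaa99999999999
229 999999875555547bbbbbbbbbbbbbbbbbbbbbbbbb
[... 1478 characters left out ...]
bbbbbbba99999999
256 99996555554444469bbbbbbbbbbbbbbbbbbbbbbbbba999999999
257 999986555554444469bbbbbbbbbbbbbbbbbbbbbbba9999999999
258 9999975555554444458abbbbbbbbbbbbbbbbbbbb999999999999
259 888888655555544444579bbbbbbbbbbbbbbbbba9999999999999
260 99999985555555544444578abbbbbbbbbbbb9888899999999999
261 999999986555555444444456789abbbba9667888888888899999
262 9999999988555555544444444455555555568888888888888888
263 9999999999855555555444444444444456888888888888888888
264 9999999999988455555555555555555558999999999999999999
265 9999999999999885555555555555566799999999999999999999
266 9999999999999998855555555555788888888888888888888888
267 9999999999999999988889899989999999888898888888888888
```

Scoop stands upright in its original place (handle blob matches). Now the stopper.

```bash
cat >> h.py <<'E'
def gpath(g1,y1,n,per=5,t1=0):
    s=r.get_state(); R0=Ro.from_euler("xyz",s["eef_rot"],degrees=True); p0=s["tcp_pos"]; y0,t0=s["eef_rot"][2],s["eef_rot"][1]; p1=np.array(g1)+[0,0,.159]
    pb,Rb=p0,R0
    for k in range(1,n+1):
        f=k/n; p=p0+f*(p1-p0); R=Rt(y0+f*(y1-y0),t0+f*(t1-t0)); print([float(x) for x in Rb.inv().apply(p-pb).round(3)]+[float(x) for x in (Rb.inv()*R).as_rotvec(degrees=True).round(1)])
        if k%per==0: pb,Rb=p,R; print("--",p.round(3))
E
python3 - <<'E'
from h import *
print(ray("top",[376.8,242],.075),r.get_state()["joints"].round(1))
gpath([.46,-.01,.25],-10,8,4)
E
```

```text
[[ 0.47317266 -0.33279619  0.075     ]] [ 64.9  -0.2 -22.3   4.1 -65.1  31.1]
[0.005, 0.042, 0.004, -0.6, -0.6, 2.2]
[0.01, 0.083, 0.008, -0.7, -1.2, 4.4]
[0.015, 0.125, 0.012, -0.8, -1.7, 6.6]
[0.02, 0.166, 0.016, -0.9, -2.3, 8.8]
-- [0.416 0.152 0.424]
[0.012, 0.04, 0.004, -0.1, -0.6, 2.2]
[0.023, 0.08, 0.009, -0.1, -1.2, 4.4]
[0.035, 0.121, 0.013, -0.2, -1.8, 6.6]
[0.046, 0.161, 0.017, -0.2, -2.3, 8.8]
-- [ 0.46  -0.01   0.409]
```

```bash
python3 -m pendant '[[[0.005,0.042,0.004,0,-0.6,2.2,0.4],[0.01,0.083,0.008,0,-1.2,4.4,0.4],[0.015,0.125,0.012,0,-1.7,6.6,0.4],[0.02,0.166,0.016,0,-2.3,8.8,0.4]]]' 30; python3 -m pendant '[[[0.012,0.04,0.004,0,-0.6,2.2,0.4],[0.023,0.08,0.009,0,-1.2,4.4,0.4],[0.035,0.121,0.013,0,-1.8,6.6,0.4],[0.046,0.161,0.017,0,-2.3,8.8,0.4]]]'; python3 -c "
from h import *
gpath([.474,-.333,.18],-33,9,5)"
```

```text
time_s: 20.7
tcp_pos: [0.4154, 0.1498, 0.4193]
eef_rot: [-179.5, -2.0, -1.2]
contact_force: [1.1, 0.4, -0.0]
gripper_width: 0.0613
gripper_force: 0.0
time_s: 21.1
tcp_pos: [0.4588, -0.0122, 0.4025]
eef_rot: [-179.4, 0.4, -10.1]
contact_force: [0.2, 1.5, 0.5]
gripper_width: 0.0613
gripper_force: 0.0
[0.008, 0.035, 0.007, -0.6, 0.1, 2.5]
[0.016, 0.07, 0.013, -0.6, 0.1, 5.1]
[0.024, 0.105, 0.02, -0.6, 0.2, 7.6]
[0.032, 0.14, 0.026, -0.6, 0.2, 10.2]
[0.04, 0.174, 0.033, -0.6, 0.3, 12.7]
-- [ 0.467 -0.19   0.367]
[0.015, 0.032, 0.007, 0.0, 0.0, 2.5]
[0.031, 0.064, 0.014, 0.0, 0.1, 5.1]
[0.046, 0.097, 0.021, 0.0, 0.1, 7.6]
[0.062, 0.129, 0.028, 0.0, 0.2, 10.2]
```

```bash
python3 -m pendant '[[[0.008,0.035,0.007,-0.6,0.1,2.5,0.4],[0.016,0.07,0.013,-0.6,0.1,5.1,0.4],[0.024,0.105,0.02,-0.6,0.2,7.6,0.4],[0.032,0.14,0.026,-0.6,0.2,10.2,0.4],[0.04,0.174,0.033,-0.6,0.3,12.7,0.4]]]'; python3 -m pendant '[[[0.015,0.032,0.007,0,0,2.5,0.4],[0.031,0.064,0.014,0,0.1,5.1,0.4],[0.046,0.097,0.021,0,0.1,7.6,0.4],[0.062,0.129,0.028,0,0.2,10.2,0.4],[0.062,0.129,0.028,0,0.2,10.2,0.4]]]'; python3 -c "
from h import *
gpath([.474,-.333,.061],-33,4,5)"
```

```text
time_s: 21.6
tcp_pos: [0.4676, -0.1898, 0.3671]
eef_rot: [180.0, 0.2, -22.8]
contact_force: [0.3, 0.1, 0.0]
gripper_width: 0.0616
gripper_force: 0.0
time_s: 22.1
tcp_pos: [0.4749, -0.3342, 0.3374]
eef_rot: [179.9, 0.1, -33.2]
contact_force: [-1.3, 0.2, -0.0]
gripper_width: 0.0615
gripper_force: 0.0
[-0.0, -0.0, 0.029, 0.1, 0.0, -0.0]
[-0.001, -0.0, 0.059, 0.1, 0.1, -0.1]
[-0.001, -0.001, 0.088, 0.1, 0.1, -0.1]
[-0.001, -0.001, 0.117, 0.1, 0.1, -0.2]
```

```bash
python3 -m pendant '[[[0,0,0.03,0,0,0,0.4],[-0.001,0,0.06,0,0,0,0.4],[-0.001,0,0.09,0,0,0,0.3],[-0.001,0,0.108,0,0,0,0.2],[-0.001,0,0.117,0,0,0,0]]]' 30; python3 -m pendant '[[[0,0,0,0,0,0,-0.2],[0,0,0,0,0,0,-0.4],[0,0,0,0,0,0,-1],[0,0,0,0,0,0,-1],[0,0,0,0,0,0,-1]]]'; python3 -m pendant '[[[0,0,0,0,0,0,-1],[0,0,0,0,0,0,-1],[0,0,0,0,0,0,-1]]]'
```

```text
time_s: 22.6
tcp_pos: [0.4737, -0.3301, 0.2205]
eef_rot: [179.9, 0.1, -32.9]
contact_force: [0.3, 0.8, 0.4]
gripper_width: 0.0492
gripper_force: 0.0
time_s: 23.1
tcp_pos: [0.4748, -0.3308, 0.2238]
eef_rot: [180.0, -0.2, -32.9]
contact_force: [-1.0, 0.2, 2.5]
gripper_width: 0.0272
gripper_force: 30.0
time_s: 23.4
tcp_pos: [0.4749, -0.3309, 0.2237]
eef_rot: [180.0, -0.1, -32.9]
contact_force: [-1.7, 0.1, 6.0]
gripper_width: 0.0271
gripper_force: 30.0
```

```bash
python3 -m pendant '[[[0,0,-0.01,0,0,0,-1],[0,0,-0.03,0,0,0,-1],[0,0,-0.065,0,0,0,-1],[0,0,-0.105,0,0,0,-1],[0,0,-0.14,0,0,0,-1]]]' 40; python3 -c "
from h import *
gpath([.5664,-.0974,.205],-33,8,4)"
```

```text
time_s: 23.9
tcp_pos: [0.4742, -0.3305, 0.365]
eef_rot: [180.0, -0.1, -32.9]
contact_force: [0.3, 0.4, -2.3]
gripper_width: 0.0273
gripper_force: 40.0
[-0.006, -0.031, 0.0, 0.0, -0.0, 0.0]
[-0.012, -0.061, 0.0, 0.0, -0.0, 0.0]
[-0.018, -0.092, 0.0, 0.0, -0.0, 0.0]
[-0.025, -0.123, 0.0, 0.0, -0.0, 0.1]
-- [ 0.52  -0.214  0.364]
[-0.006, -0.031, 0.0, -0.0, -0.0, 0.0]
[-0.012, -0.061, 0.0, -0.0, -0.0, 0.0]
[-0.018, -0.092, 0.0, -0.0, -0.0, 0.0]
[-0.025, -0.123, 0.0, -0.0, -0.0, 0.1]
-- [ 0.566 -0.097  0.364]
```

```bash
python3 -m pendant '[[[-0.004,-0.02,0,0,0,0,-1],[-0.011,-0.055,0,0,0,0,-1],[-0.018,-0.092,0,0,0,0,-1],[-0.025,-0.123,0,0,0,0,-1]]]'; python3 -m pendant '[[[-0.006,-0.035,0,0,0,0,-1],[-0.013,-0.07,0,0,0,0,-1],[-0.019,-0.1,0,0,0,0,-1],[-0.025,-0.123,0,0,0,0,-1],[-0.025,-0.123,0,0,0,0,-1]]]'; python3 - <<'E'
from h import *
gpath([.5664,-.0974,.172],-33,1)
a=r.capture("scene"); t=r.capture("top"); cv2.imwrite("pics/n_scene.png",a[:,:,::-1])
s=r.get_state(); zf=s["tcp_pos"][2]-.159-.0617+.032
# flange rim visible in scene: ellipse of white flange, compare with projected flange circle at FK position
th=np.linspace(0,2*np.pi,72); q=proj("scene",np.c_[s["tcp_pos"][0]+.053*np.cos(th),s["tcp_pos"][1]+.053*np.sin(th),0*th+zf]); print("fk flange bbox",q.min(0).round(1),q.max(0).round(1))
m=pix("scene",a,(0,0,110),(180,70,255),(180,100,260,215))
for c in blobs(m,40)[:4]: print(cv2.contourArea(c),cv2.boundingRect(c),cen(c).round(1))
for v in range(120,176,2): print(v,''.join('#' if m[v,u] else '.' for u in range(185,255)))
E
```

```text
time_s: 24.3
tcp_pos: [0.5203, -0.2123, 0.3631]
eef_rot: [180.0, -0.0, -32.9]
contact_force: [1.4, 0.5, -1.2]
gripper_width: 0.0272
gripper_force: 40.0
time_s: 24.8
tcp_pos: [0.5666, -0.0945, 0.3627]
eef_rot: [180.0, -0.0, -32.7]
contact_force: [-1.0, 0.7, -2.4]
gripper_width: 0.027
gripper_force: 40.0
[0.001, 0.003, 0.032, 0.0, -0.0, 0.3]
fk flange bbox [193.7 147. ] [237.3 181.6]
346.5 (196, 163, 38, 20) [211.1 174.1]
129.5 (211, 107, 31, 26) [228.3 122.8]
120 ...............................................###....................
122 .............................................####.....................
124 ........................................########......................
126 ....................................###########.......................
128 ...........................##################.........................
130 .................................###########..........................
132 .......................................###............................
134 ......................................................................
136 .................................
[... 762 characters left out ...]
.........................
158 ......................................................................
160 ......................................................................
162 ......................................................................
164 ...........##.........................................................
166 ...........######....#####............................................
168 ...........###################........................................
170 ...........######################.....................................
172 ............######################....................................
174 .............##########################...............................
```

```bash
python3 -m pendant '[[[0,0.002,0.01,0,0,0,-1],[0.001,0.003,0.022,0,0,0,-1],[0.001,0.003,0.032,0,0,0,-1],[0.001,0.003,0.036,0,0,0,-1],[0.001,0.003,0.038,0,0,0,-1]]]'; python3 -m pendant '[[[0,0,0.003,0,0,0,-1],[0,0,0.006,0,0,0,-1]]]'; python3 -m pendant '[[[0,0,0.003,0,0,0,-1],[0,0,0.005,0,0,0,-1]]]'
```

```text
time_s: 25.4
tcp_pos: [0.565, -0.1003, 0.3236]
eef_rot: [179.9, 0.0, -32.9]
contact_force: [0.5, 0.1, -1.2]
gripper_width: 0.0272
gripper_force: 40.0
time_s: 25.6
tcp_pos: [0.5654, -0.1, 0.3187]
eef_rot: [180.0, -0.1, -32.9]
contact_force: [0.5, -0.1, -1.7]
gripper_width: 0.0274
gripper_force: 40.0
time_s: 25.8
tcp_pos: [0.5652, -0.0999, 0.3135]
eef_rot: [180.0, -0.1, -32.9]
contact_force: [-0.1, -0.1, -0.8]
gripper_width: 0.0274
gripper_force: 40.0
```

```bash
python3 -m pendant '[[[0,-0.0006,0.003,0,0,0,-1],[0,-0.0012,0.005,0,0,0,-1]]]'; python3 -m pendant '[[[0,0,0.003,0,0,0,-1],[0,0,0.005,0,0,0,-1]]]'; python3 -m pendant '[[[0,0,0.002,0,0,0,-1],[0,0,0.004,0,0,0,-1]]]'; python3 -c "
from h import *
print(r.get_state()['moment'].round(2))"
```

```text
time_s: 26.0
tcp_pos: [0.5659, -0.0989, 0.3084]
eef_rot: [180.0, -0.1, -32.9]
contact_force: [-0.1, -0.8, -1.8]
gripper_width: 0.0275
gripper_force: 40.0
time_s: 26.2
tcp_pos: [0.5659, -0.0989, 0.3033]
eef_rot: [180.0, -0.0, -32.9]
contact_force: [0.1, 0.4, -0.9]
gripper_width: 0.0275
gripper_force: 40.0
time_s: 26.4
tcp_pos: [0.5659, -0.0989, 0.2995]
eef_rot: [180.0, -0.1, -32.9]
contact_force: [-0.1, -0.3, -1.9]
gripper_width: 0.0273
gripper_force: 40.0
[0.04 0.01 0.03]
```

No contact so far, and about 5 mm to home.

```bash
python3 -m pendant '[[[0,0,0.0015,0,0,0,-1],[0,0,0.003,0,0,0,-1]]]'; python3 -m pendant '[[[0,0,0.001,0,0,0,-1],[0,0,0.0015,0,0,0,-1]]]'; python3 -m pendant '[[[0,0,0.001,0,0,0,-1]]]'; python3 -m pendant '[[[0,0,0.001,0,0,0,-1]]]'
```

```text
time_s: 26.6
tcp_pos: [0.5659, -0.099, 0.2965]
eef_rot: [180.0, -0.1, -32.9]
contact_force: [-0.0, -0.1, -1.5]
gripper_width: 0.0272
gripper_force: 40.0
time_s: 26.8
tcp_pos: [0.5659, -0.099, 0.2951]
eef_rot: [180.0, -0.1, -32.9]
contact_force: [0.6, 0.7, -0.6]
gripper_width: 0.0274
gripper_force: 40.0
time_s: 26.9
tcp_pos: [0.566, -0.099, 0.2947]
eef_rot: [180.0, -0.1, -32.9]
contact_force: [-3.8, -0.5, 10.6]
gripper_width: 0.0271
gripper_force: 40.0
time_s: 27.0
tcp_pos: [0.5661, -0.0991, 0.2947]
eef_rot: [180.0, -0.1, -32.8]
contact_force: [-7.1, 2.7, 16.9]
gripper_width: 0.0273
gripper_force: 40.0
```

Seated exactly at the predicted height. Release and retreat.

```bash
python3 -m pendant '[[[0,0,-0.0015,0,0,0,-1],[0,0,-0.0015,0,0,0,-0.4],[0,0,-0.0015,0,0,0,-0.2],[0,0,-0.0015,0,0,0,0.1],[0,0,-0.0015,0,0,0,0.3]]]' 10; python3 -m pendant '[[[0,0,0,0,0,0,0.3],[0,0,-0.01,0,0,0,0.3],[0,0,-0.05,0,0,0,0.3],[0,0,-0.1,0,0,0,0.3],[0,0,-0.13,0,0,0,0.3]]]'; python3 -m pendant '[[[0,0.05,-0.02,0,0,0,0.3],[0,0.1,-0.03,0,0,0,0.3],[0,0.15,-0.03,0,0,0,0.3],[0,0.2,-0.03,0,0,0,0.3],[0,0.2,-0.03,0,0,0,0.3]]]';  python3 - <<'E'
from h import *
a=r.capture("scene"); t=r.capture("top"); cv2.imwrite("pics/z_scene.png",a[:,:,::-1]); cv2.imwrite("pics/z_top.png",t[:,:,::-1])
th=np.linspace(0,2*np.pi,72)
for n,im,box in(("scene",a,(180,150,255,205)),("top",t,(262,175,320,232))):
    q=proj(n,np.c_[.5655+.053*np.cos(th),-.0995+.053*np.sin(th),0*th+.106]); print(n,"expected",q.min(0).round(1),q.max(0).round(1))
    m=pix(n,im,(0,0,110),(180,70,255),box); c=blobs(m)[0]; print(cv2.boundingRect(c),cv2.contourArea(c),[np.round(k,1) for k in cv2.fitEllipse(cv2.convexHull(c))],ray(n,cv2.fitEllipse(cv2.convexHull(c))[0],.105)[0,:2].round(4))
s0=cv2.imread("pics/scene1.png")[:,:,::-1]
for nm,ref,im in(("scene",s0,a),("top",cv2.imread("pics/top1.png")[:,:,::-1],t)):
    d=cv2.absdiff(np.ascontiguousarray(ref),im).max(2)
    for c in blobs((d>40).astype(np.uint8)*255,8): print(nm,cv2.contourArea(c),cen(c).round(0),cv2.boundingRect(c))
E
```

```text
time_s: 27.5
tcp_pos: [0.566, -0.099, 0.2946]
eef_rot: [180.0, -0.1, -32.9]
contact_force: [0.5, 0.2, -0.3]
gripper_width: 0.0456
gripper_force: 0.0
time_s: 28.0
tcp_pos: [0.5662, -0.099, 0.4294]
eef_rot: [-179.9, -0.3, -32.8]
contact_force: [1.0, 0.2, -0.1]
gripper_width: 0.0566
gripper_force: 0.0
time_s: 28.5
tcp_pos: [0.4543, -0.2698, 0.4562]
eef_rot: [180.0, -0.1, -33.1]
contact_force: [1.0, 0.6, -0.1]
gripper_width: 0.0567
gripper_force: 0.0
scene expected [194.9 163.6] [236.3 197.4]
(196, 165, 42, 34) 1052.0 [array([216.5, 181.4]), array([33.5, 41.5]), np.float64(85.3)] [ 0.5694 -0.0976]
top expected [269.2 182.9] [310.6 224.1]Traceback (most recent call last):
  File "<stdin>", line 6, in <module>
IndexError: list index out of range
```

```bash
python3 - <<'E'
from h import *
s0=cv2.imread("pics/scene1.png"); a=cv2.imread("pics/z_scene.png"); d=cv2.absdiff(s0,a).max(2)
for c in blobs((d>40).astype(np.uint8)*255,8): print(cv2.contourArea(c),cen(c).round(0),cv2.boundingRect(c))
E
```

```text
5625.0 [124.  58.] (83, 0, 92, 116)
3277.0 [365.  45.] (284, 14, 146, 74)
1666.0 [164. 147.] (131, 123, 67, 50)
1379.5 [232. 120.] (192, 87, 59, 63)
900.0 [445.  18.] (422, 0, 67, 41)
854.5 [133. 181.] (113, 165, 38, 33)
811.5 [269.  27.] (250, 13, 36, 30)
401.5 [216. 175.] (197, 166, 40, 32)
335.5 [267.   5.] (251, 0, 36, 13)
265.0 [200.  23.] (194, 0, 15, 38)
185.0 [271.  65.] (263, 59, 19, 13)
69.5 [216. 181.] (211, 177, 12, 9)
41.5 [294. 219.] (290, 215, 8, 9)
38.0 [461.  38.] (458, 31, 8, 15)
37.0 [289. 209.] (286, 206, 8, 8)
35.0 [307. 220.] (304, 217, 7, 8)
35.0 [302. 209.] (299, 205, 7, 8)
20.0 [203. 134.] (198, 132, 13, 5)
12.5 [358. 120.] (358, 114, 2, 25)
```

```bash
python3 -c "
from plant import r
print(r.close_job())"
```

```text
the job is handed in; nothing more can be done
None
```

The job is handed in at about 28.5 s: all four pills were scooped and poured into the jar (inferred, since its contents can't be seen, but none show anywhere else), the scoop is back upright on its mat, and the stopper was lowered in until its flange seated on the rim; the scoop briefly touched the rim before the pour, but the jar did not move.

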